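Close the glue press with a reversing ratchet wrench

TASK

The glue press must be closed on the taped block inside it. Set the ratchet wrench fully down on the square spindle on top of the press and let go of it; only then flip its direction lever over to the other side (it is set to loosen), and swing the handle back and forth between the pillars to turn the spindle clockwise until the platen bears on the block. Leave the wrench sitting level on the spindle with its lever still flipped, and do not knock away the spring clamp or the brush.

Things in the scene. Friction and masses are not known exactly. Their poses are not given: they have to be found in the camera images.
- press: Fixed four-pillar press: dark base 124 mm square x 12, four steel pillars 14 mm thick at (+-43, +-43) mm, tops at 100 mm; fixed crosshead plate 112 mm square, top face at z 76 mm. Origin: under the centre, on the bench. z up; x and y along the sides, so the handle leaves between two pillars along +-x or +-y and can swing about 0.5 rad either side of that before its shank meets a pillar.
- spindle_seat (a point): Foot of the steel spindle, on its axis, at the crosshead's top face (z 76 mm), where the wrench's underside comes to rest. Above it the spindle is a 20 mm square 12 mm high, then tapers over 9 mm to a 12 mm square. x and y are square to its flats and turn with it; at the start within 0.2 rad of the press's x and y. Turning it takes about 0.4 N m, either way.
- platen (a joint): Height of the pressing plate between base and crosshead, in m, growing as it goes down: 4 mm per rad of clockwise spindle turn (seen from above). Starts between -0.0008 and 0.0008; at 0.0056 its cork pad touches the block, at 0.0062 it is hard home and the spindle stops.
- wrench_head (a point): Steel ratchet wrench, 0.45 kg: this point is on the socket's axis, half-way up the round head (62 mm wide, 24 mm high, square through-hole 21 mm). x points along the handle, z up. A neck 38 mm wide, 24 high runs to 47 mm from the axis, then the shank to 125 mm, then the grip to 205 mm. Starts flat on the bench, lever up. Centre of mass 31 mm from the axis towards the handle.
- wrench_shank (a point): Point on the wrench's bare steel shank (16 mm wide, 12 high), 80 mm from the socket axis, at mid-height of shank and head: 12 mm above the underside. Axes as wrench_head.
- wrench_grip (a point): Middle of the black handgrip (80 mm long, 24 mm wide, 24 high), 165 mm from the socket axis, 12 mm above the underside. Axes as wrench_head.
- socket_mouth (a point): Centre of the socket's square hole at the wrench's underside. x and y are square to the hole's sides; it starts with x along the handle and keeps this while carried. It fits the spindle in any quarter turn with about 0.06 rad of play. Behind it a ratchet of 18 teeth (0.35 rad a click).
- lever_tip (a point): Middle of the thumb piece of the small dark direction lever on top of the head: 14 mm long, 7 wide, reaching from 1 to 13 mm above the head's top face. Pivot on the handle's centre line 36 mm from the socket axis; the lever points back over the socket and this point is 30 mm from the pivot. A push of about 4 N sideways moves it.
- selector (a joint): Direction lever angle in rad, stays where left, stops at +-0.3, positive counter-clockwise from above. Starts near +0.22 (thumb piece off-centre to the wrench's -y side): drives counter-clockwise, loosens. Flipped below -0.15 (thumb piece on the +y side) it drives clockwise and slips back freely.
- spring_clamp: Bystander: small black and steel spring clamp lying flat, 107 mm long, 52 wide. Origin under its centre.
- brush: Bystander: flat paint brush with a wooden handle, 198 mm long. Origin under its centre.
Mind the look-alikes: they are no part of the job. There is more than one size of the part that bears wrench_head; the job needs the larger.

How it is judged:
By the outcome, as a careful person would: the job done as asked, in the order asked, and still so for the second after the job is handed in, with the robot touching nothing.
It also fails if it takes over 72 s, if anything falls off the work surface, if the arm or the gripper's body presses on something with over 40 N, if the wrist force passes 120 N, or if a joint passes its speed limit or range.

ROBOT

A 7-joint arm with a two-finger parallel gripper is mounted at the origin on a cart in front of the work surface, level with it; the furniture and walls round the work are solid. World frame = base frame: x ahead of the robot, y to its left, z up, the work surface at z = 0. Lengths are in m, angles in rad, forces in N, time in s.
With the tool pointing down it reaches from about 0.4 to 0.875 m from the base axis. Payload 19.3 kg.
Tool frame: the origin (TCP) lies at the very end of the fingers, on their centre line; the grasp point (between the pads) lies 19 mm behind it; y points along the fingers, x is the direction in which the jaws open and shut, and the axes are right-handed (so a half turn about y gives the same grasp; the last joint's range is limited). The gripper opens to 85 mm and grips with 20 to 120 N. Pads are 22 mm wide; open, the fingers measure 114 mm over their backs; the gripper's body (76 mm by 85 mm) begins 54 mm behind the grasp point. The pads swing forward as they close: fully open they stand 13 mm farther back than shut.
Start: joints at [-1.183, 0.521, -0.036, 1.599, 0.021, 1.021, -0.113], TCP at [0.276, 0.561, 0.231] pointing down, gripper open.
Joint ranges: [-2.91, 2.91], [-0.3, 2.13], [-1.5, 1.42], [0.17, 2.43], [-1.26, 4.41], [0.16, 1.93], [-2.52, 2.52]. Speed limits (rad/s): [1.89, 1.89, 2.39, 2.39, 3.01, 3.01, 3.01].

INTERFACE

Orientations are given as [roll, pitch, yaw] about the fixed x, y, z axes, in that order (R = Rz(yaw) Ry(pitch) Rx(roll)).
In Python, from workcell import bot gives the robot as it stands. The module is installed in compiled form; this text tells all that it offers.
- The arm moves only by the shell command python3 -m crank 'ROWS' [FORCE]. ROWS is JSON, a list of rows, each an object of numbers: "hand": the closure, from 0 (fully open) to 1 (shut); "dx", "dy", "dz": the shift along the tool's x, y, z in mm; "yaw": the turn about the tool's y in rad. In form: [{"hand": .., "dx": .., "dy": .., "dz": .., "yaw": ..}, ...]. A call has 1 to 12 rows; each row is the pose to reach, as a shift and turn from the pose commanded when the call began, along the tool's axes at that moment; what a row does not reach only later rows make up. A row lasts 1/12 s, in which the tool goes at most 41.7 mm and 7.16 degrees, less where a joint would pass 70% of its speed; a pose out of reach is approached as far as the arm can. A call with a gripper value outside its range is refused whole. The fingers move at their own pace and stop on an object; FORCE is the grip in N (left out, the last holds). Time passes only in rows, so rows that repeat a pose let the fingers close. It gives the time, the measured TCP pose, the force and the opening at its end, in the units of the state.
- bot.observe(): the state, without advancing time (a new reading comes with each control period).
- bot.grab_frame(name): name is "scene" or "top"; returns the picture (400x640x3 uint8, red, green, blue); there is no depth.
- bot.camera_info(name): a dict with "fx", "fy", "cx", "cy" (pixels), "dist" ([k1, k2, p1, p2, k3] as OpenCV has them; the pictures are not rectified), "rvec" (rotation vector, rad) and "tvec" (3), from world to camera coordinates, as OpenCV has them. Camera axes: x right, y down, z forward; pixel columns grow to the right and rows downward; lengths in m; the calibration is good to about 2 mm. A picture is of the moment at which its call begins. camera_info takes no time and is no camera call.
- bot.job_done(): hands the job in, once; it reports no verdict.
The state is a dict: "clock": time; "qpos": joint angles; "qd": joint speeds; "joint_efforts": joint torques, N m; "position": TCP position; "tool_rot": TCP orientation; "force": force on the tool from outside, world axes, zero at the start; "moment": the same for the moment, N m; "grip_width": finger opening in m.
Only numpy, scipy, OpenCV 4.12 (cv2) and the standard library are available. Lean on these libraries where they do the work, as an engineer would, in place of code of your own. Each camera call takes 0.05 s, during which the arm holds its last target.

## Working session

There is one attempt and no reset: what is moved stays moved. The work goes in short steps, Python scripts to look and compute and a shell command to move; the robot and the scene stay as the last step left them, time stands still between calls to the robot, and variables do not carry over. Pictures are saved under pics/ and viewed, and the job is handed in when it is done.

```bash
mkdir -p pics; ls; cat > h.py <<'E'
import numpy as np, cv2
from workcell import bot
from scipy.spatial.transform import Rotation as R
def cam(n):
    c=bot.camera_info(n); K=np.array([[c['fx'],0,c['cx']],[0,c['fy'],c['cy']],[0,0,1]],float)
    return K,np.array(c['dist'],float),np.array(c['rvec'],float),np.array(c['tvec'],float)
def ray(n,uv):
    K,d,r,t=cam(n); p=cv2.undistortPoints(np.array(uv,float).reshape(-1,1,2),K,d).reshape(-1,2)
    M=cv2.Rodrigues(r)[0]; o=-M.T@t
    return o,(M.T@np.c_[p,np.ones(len(p))].T).T
def plane(n,uv,z):
    o,d=ray(n,uv); s=(z-o[2])/d[:,2]; return o+d*s[:,None]
def proj(n,P):
    K,d,r,t=cam(n); return cv2.projectPoints(np.array(P,float).reshape(-1,1,3),r,t,K,d)[0].reshape(-1,2)
def grab(n,f=None):
    im=bot.grab_frame(n)
    if f: cv2.imwrite('pics/'+f,cv2.cvtColor(im,cv2.COLOR_RGB2BGR))
    return im
def rect(im,f,u0,v0,u1,v1,s=4):
    c=im[v0:v1,u0:u1]; cv2.imwrite('pics/'+f,cv2.cvtColor(cv2.resize(c,None,fx=s,fy=s,interpolation=cv2.INTER_CUBIC),cv2.COLOR_RGB2BGR))
E
python3 - <<'E'
from h import *
np.set_printoptions(precision=4,suppress=True)
s=bot.observe(); print(s)
for n in('scene','top'):
    im=grab(n,n+'0.png'); np.save(n+'0.npy',im); o,d=ray(n,[[320,200]]); print(n,o,d, bot.camera_info(n))
E
```

```text
pics
{'clock': 0.0, 'qpos': array([-1.1832,  0.522 , -0.0363,  1.6   ,  0.0212,  1.0211, -0.1128]), 'qd': array([-0.0001, -0.0009, -0.0006,  0.0015,  0.0001,  0.0024,  0.0001]), 'joint_efforts': array([  0.0012, -92.7116,   1.9806, -36.9935,   0.0179,   0.0082,
         0.    ]), 'position': array([0.2761, 0.5603, 0.2307]), 'tool_rot': array([-1.5709,  0.0012,  1.113 ]), 'force': array([-0.1841, -0.665 , -0.167 ]), 'moment': array([ 0.0317,  0.0071, -0.0122]), 'grip_width': 0.08512458795095043}
scene [-0.1161  1.2521  0.9536] [[ 0.3872 -0.7068 -0.5921]] {'fx': 506.20774428442087, 'fy': 506.20774428442087, 'cx': 317.8567291525157, 'cy': 197.44848849220017, 'dist': array([-0.0592,  0.    ,  0.    ,  0.    ,  0.    ]), 'rvec': array([ 0.6422, -2.5299,  1.2857]), 'tvec': array([0.5066, 0.0898, 1.492 ])}
top [0.3556 0.2443 0.9633] [[ 0.1038  0.0002 -0.9947]] {'fx': 382.23212020789595, 'fy': 382.23212020789595, 'cx': 315.7755104404574, 'cy': 197.1441795721569, 'dist': array([-0.0123,  0.    ,  0.    ,  0.    ,  0.    ]), 'rvec': array([ 2.1643, -2.1534,  0.1085]), 'tvec': array([0.2526, 0.4616, 0.9149])}
```

View pics/scene0.png

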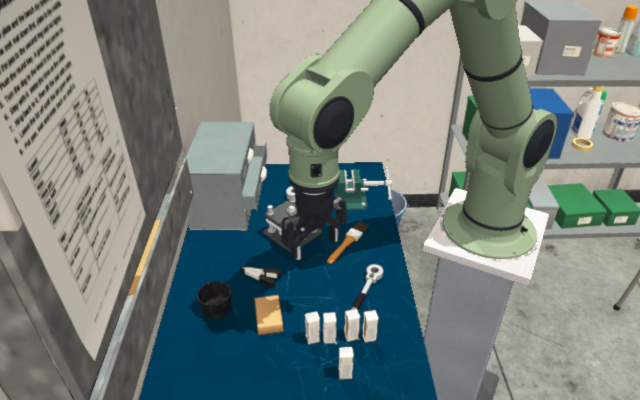

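View pics/top0.png

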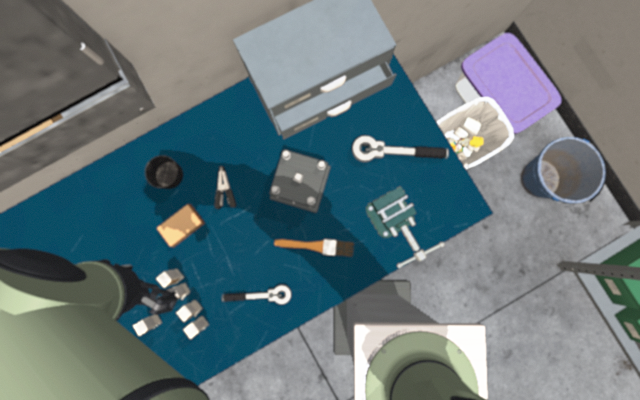

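```bash
python3 - <<'E'
from h import *
im=np.load('top0.npy'); rect(im,'t_press.png',255,135,345,220,8); rect(im,'t_wr.png',340,120,460,180,6)
im=np.load('scene0.npy'); rect(im,'s_press.png',230,150,400,280,4)
np.set_printoptions(precision=4,suppress=True)
print(plane('top',[[367,149],[447,153],[300,180],[280,294],[225,297]],0.02))
E
```

```text
[[ 0.5836  0.1268  0.02  ]
 [ 0.5741 -0.0738  0.02  ]
 [ 0.5041  0.2946  0.02  ]
 [ 0.225   0.3402  0.02  ]
 [ 0.2168  0.4735  0.02  ]]
```

View pics/t_press.png

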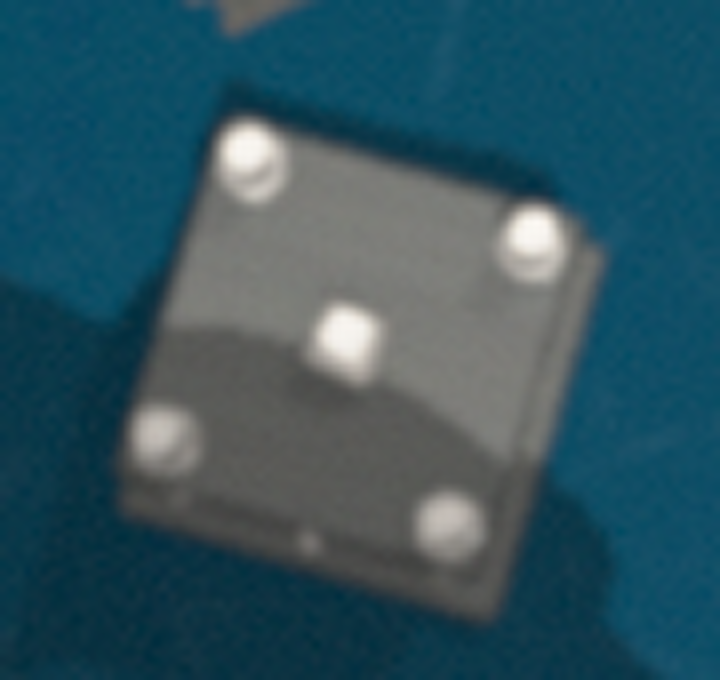

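View pics/t_wr.png

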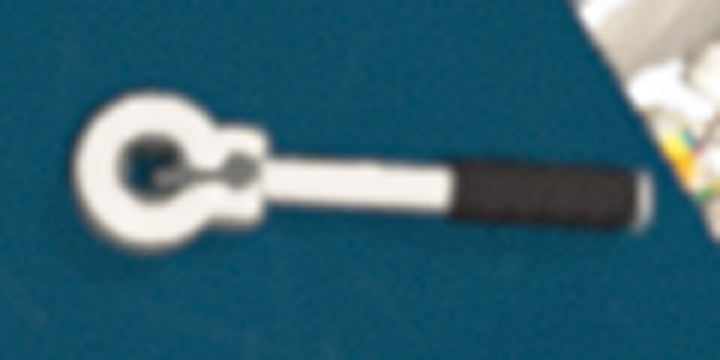

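View pics/s_press.png

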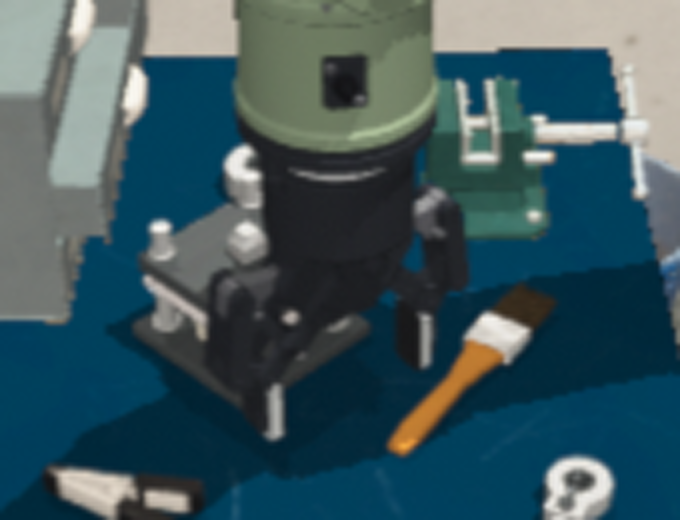

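```bash
python3 - <<'E'
from h import *
np.set_printoptions(precision=4,suppress=True)
im=np.load('top0.npy').astype(int)
# wrench
u0,v0,u1,v1=345,125,452,170
c=im[v0:v1,u0:u1]; mx=c.max(2); mn=c.min(2)
white=(mn>150); 
wh=white.copy(); wh[:,97-0:]=wh[:,97:]  
n,l,st,ce=cv2.connectedComponentsWithStats(white.astype(np.uint8)); print(st,ce)
k=1+np.argmax(st[1:,4]); m=(l==k)
ys,xs=np.nonzero(m); 
# shank: part with x in 390..412 ; head circle: left boundary points
sh=(xs+u0>388)&(xs+u0<413); px=np.c_[xs+u0,ys+v0].astype(float)
S=plane('top',px[sh],0.018); 
dk=((mx<90)&(c[...,2]-c[...,0]<25)); n2,l2,st2,ce2=cv2.connectedComponentsWithStats(dk.astype(np.uint8)); print(st2,ce2)
k2=1+np.argmax(st2[1:,4]); g=ce2[k2]+[u0,v0]; G=plane('top',[g],0.02); print('grip',g,G)
cs,_=cv2.findContours(m.astype(np.uint8),cv2.RETR_EXTERNAL,cv2.CHAIN_APPROX_NONE)
ct=max(cs,key=len).reshape(-1,2)+[u0,v0]
ct=ct[ct[:,0]<374]; W=plane('top',ct,0.024)
A=np.c_[2*W[:,:2],np.ones(len(W))]; s=np.linalg.lstsq(A,(W[:,:2]**2).sum(1),rcond=None)[0]; print('head',s[:2],'r',np.sqrt(s[2]+s[0]**2+s[1]**2))
print('shank mean',S.mean(0)); H=s[:2]
print('len head-grip',np.linalg.norm(G[0,:2]-H),'dir',np.arctan2(*(G[0,:2]-H)[::-1]),np.arctan2(*(G[0,:2]-S.mean(0)[:2])[::-1]))
# press
tops=np.array([[250,158],[532,243],[164,440],[449,526]])/8+[255,135]
u0,v0,u1,v1=255,135,345,220
c=im[v0:v1,u0:u1]; g=cv2.cvtColor(c.astype(np.uint8),cv2.COLOR_RGB2GRAY)
for nm,(u,v) in zip('1234s',[(286,154),(321,164.5),(275.5,189.5),(311,200.5),(298.4,177)]):
    p=im[int(v)-5:int(v)+7,int(u)-6:int(u)+8].min(2).astype(float); th=135 if nm in '34' else 170
    yy,xx=np.nonzero(p>th); cu=np.array([xx.mean()+int(u)-6,yy.mean()+int(v)-5]); print(nm,cu,len(xx),p.max(),plane('top',[cu],0.1 if nm!='s' else .097)[0])
E
```

```text
[[   0    0  107   45 4000]
 [  93    0   14   18  140]
 [   8   11   62   25  669]
 [ 102   25    1    6    6]] [[ 54.7047  22.2583]
 [101.8643   6.2571]
 [ 32.142   23.701 ]
 [102.      27.5   ]]
[[   0    0  107   45 4492]
 [  17   19    8    8   27]
 [  69   22   32   11  296]] [[51.077  21.6699]
 [20.4444 21.7037]
 [85.152  27.0372]]
grip [430.152  152.0372] [[ 0.5764 -0.0316  0.02  ]]
head [0.5858 0.1321] r 0.030792110134837184
shank mean [0.5811 0.0424 0.018 ]
len head-grip 0.16397404742664307 dir -1.627769235082726 -1.6337592139677102
1 [286.0233 154.3256] 43 239.0 [0.5512 0.3232 0.1   ]
2 [321.4048 164.7381] 42 241.0 [0.5271 0.2416 0.1   ]
3 [274.4138 188.4483] 29 182.0 [0.4717 0.3486 0.1   ]
4 [310.6842 199.6842] 38 184.0 [0.4463 0.2656 0.1   ]
s [298.0465 176.5814] 43 238.0 [0.4999 0.2951 0.097 ]
```

```bash
cat >> h.py <<'E'
def rel(x,y,z,yaw):
    s=bot.observe(); M=R.from_euler('xyz',s['tool_rot']).as_matrix()
    d=M.T@(np.array([x,y,z])-s['position'])*1000
    cy=s['tool_rot'][2]; t=-((yaw-cy+np.pi)%(2*np.pi)-np.pi)
    print('dx %.1f dy %.1f dz %.1f yaw %.3f'%(*d,t))
def st():
    s=bot.observe(); np.set_printoptions(precision=4,suppress=True)
    print(s['clock'],s['position'],s['tool_rot'],'F',s['force'],'M',s['moment'],'w',s['grip_width'],'q',s['qpos'])
E
python3 -c "
from h import *
rel(.5811,.0522,.15,-.059); im=np.load('top0.npy'); print(plane('top',[[390,187],[410,210],[420,255],[370,205],[285,135],[385,85],[397,75]],.07))"
python3 -m crank '[{"dx":-10,"dz":-15,"yaw":0.05},{"dx":-32,"dz":-50,"yaw":0.15},{"dx":-54,"dz":-84,"yaw":0.25},{"dx":-76,"dz":-118,"yaw":0.35},{"dx":-98,"dz":-152,"yaw":0.45},{"dx":-120,"dz":-186,"yaw":0.55},{"dx":-142,"dz":-220,"yaw":0.65},{"dx":-164,"dz":-254,"yaw":0.75},{"dx":-186,"dz":-288,"yaw":0.83},{"dx":-206,"dz":-320,"yaw":0.90},{"dx":-224,"dz":-346,"yaw":0.96},{"dx":-238,"dz":-370,"yaw":1.0}]'
```

```text
dx -321.0 dy 81.1 dz -498.2 yaw 1.172
[[0.48036565 0.07976759 0.07      ]
 [0.42627962 0.03390803 0.07      ]
 [0.3222224  0.01305119 0.07      ]
 [0.43759239 0.12725491 0.07      ]
 [0.60520417 0.32909755 0.07      ]
 [0.73055039 0.08773082 0.07      ]
 [0.75604809 0.05810633 0.07      ]]$[0]: bad value
```

```bash
python3 -m crank '[{"hand":0,"dx":-10,"dy":0,"dz":-15,"yaw":0.05},{"hand":0,"dx":-32,"dy":0,"dz":-50,"yaw":0.15},{"hand":0,"dx":-54,"dy":0,"dz":-84,"yaw":0.25},{"hand":0,"dx":-76,"dy":0,"dz":-118,"yaw":0.35},{"hand":0,"dx":-98,"dy":0,"dz":-152,"yaw":0.45},{"hand":0,"dx":-120,"dy":0,"dz":-186,"yaw":0.55},{"hand":0,"dx":-142,"dy":0,"dz":-220,"yaw":0.65},{"hand":0,"dx":-164,"dy":0,"dz":-254,"yaw":0.75},{"hand":0,"dx":-186,"dy":0,"dz":-288,"yaw":0.83},{"hand":0,"dx":-206,"dy":0,"dz":-320,"yaw":0.90},{"hand":0,"dx":-224,"dy":0,"dz":-346,"yaw":0.96},{"hand":0,"dx":-238,"dy":0,"dz":-370,"yaw":1.0}]'; python3 -c "
from h import *
st();rel(.5811,.0522,.15,-.059)"
```

```text
clock: 1.1
position: [0.5036, 0.181, 0.2313]
tool_rot: [-1.571, 0.0, 0.108]
force: [0.8, 0.4, -0.1]
grip_width: 0.0854
1.1 [0.5036 0.181  0.2313] [-1.5712  0.0002  0.1081] F [ 0.8359  0.4343 -0.1412] M [ 0.027   0.046  -0.0447] w 0.0854020802634476 q [-0.677   0.3921  0.2927  1.8491 -0.1385  0.9205 -0.2131]
dx 63.2 dy 81.3 dz -136.4 yaw 0.167
```

```bash
python3 -m crank '[{"hand":0,"dx":10,"dy":5,"dz":-24,"yaw":0.03},{"hand":0,"dx":20,"dy":20,"dz":-46,"yaw":0.06},{"hand":0,"dx":32,"dy":36,"dz":-70,"yaw":0.1},{"hand":0,"dx":43,"dy":52,"dz":-94,"yaw":0.13},{"hand":0,"dx":53,"dy":66,"dz":-115,"yaw":0.15},{"hand":0,"dx":60,"dy":76,"dz":-130,"yaw":0.165},{"hand":0,"dx":63,"dy":81,"dz":-136,"yaw":0.167},{"hand":0,"dx":63,"dy":81,"dz":-136,"yaw":0.167}]'; python3 -c "
from h import *
st();rel(.5811,.0522,.004,-.059)
a=grab('scene','s1.png');b=grab('top','t1.png');np.save('scene1.npy',a);np.save('top1.npy',b)
rect(a,'s1c.png',230,150,400,280,4);rect(b,'t1p.png',255,135,345,220,8)"
```

```text
clock: 1.77
position: [0.5807, 0.0541, 0.1491]
tool_rot: [-1.572, 0.002, -0.056]
force: [-0.0, 1.1, -0.0]
grip_width: 0.0855
1.7667 [0.5807 0.0541 0.1491] [-1.5719  0.0017 -0.0557] F [-0.0281  1.0641 -0.0462] M [ 0.0055  0.0174 -0.0167] w 0.08550562927350218 q [-0.4112  0.5785  0.3102  1.7991 -0.2333  0.8018 -0.0406]
dx 0.7 dy 145.1 dz -1.7 yaw 0.003
```

View pics/s1c.png

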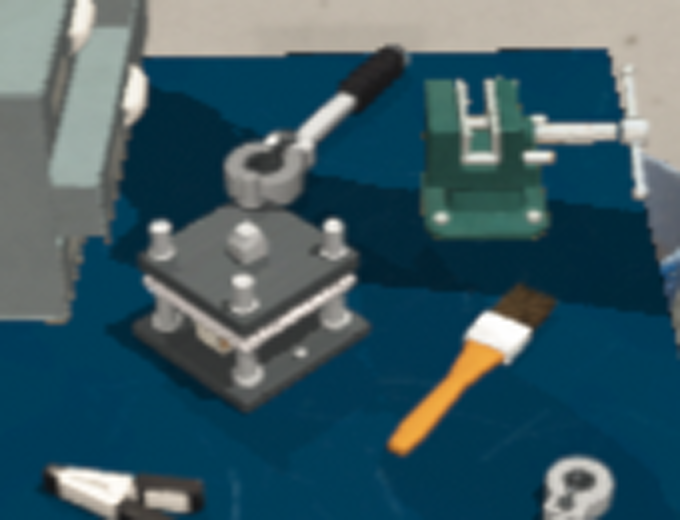

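View pics/t1.png

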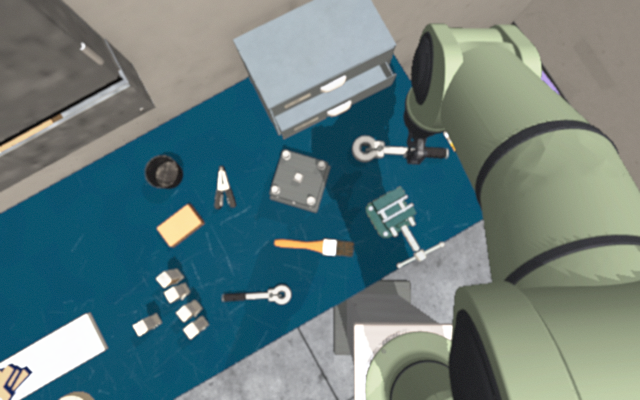

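View pics/t1p.png

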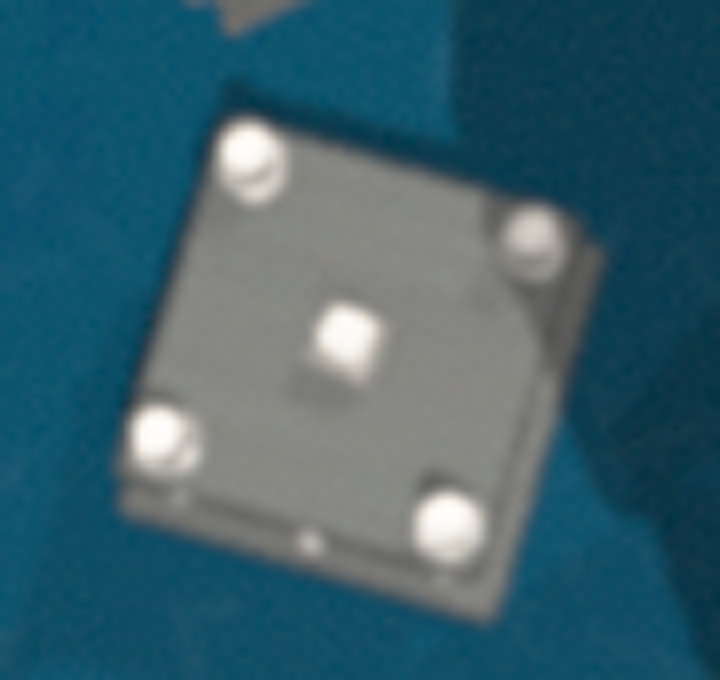

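```bash
python3 - <<'E'
from h import *
a=np.load('scene1.npy');b=np.load('top1.npy')
A=a[200:222,275:307];B=b[164:190,284:314]
A=cv2.resize(A,None,fx=18,fy=18,interpolation=cv2.INTER_NEAREST);B=cv2.resize(B,None,fx=18,fy=18,interpolation=cv2.INTER_NEAREST)
cv2.imwrite('pics/sp_s.png',A[...,::-1]);cv2.imwrite('pics/sp_t.png',B[...,::-1])
rect(b,'vise_t.png',355,175,455,275,6);rect(a,'vise_s.png',325,160,415,220,8)
E
```

```text
(no output)
```

View pics/sp_s.png

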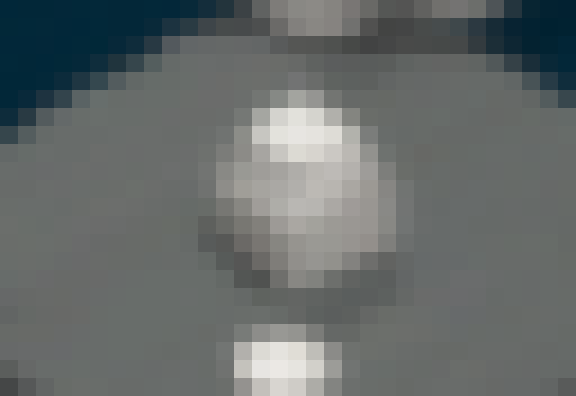

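View pics/sp_t.png

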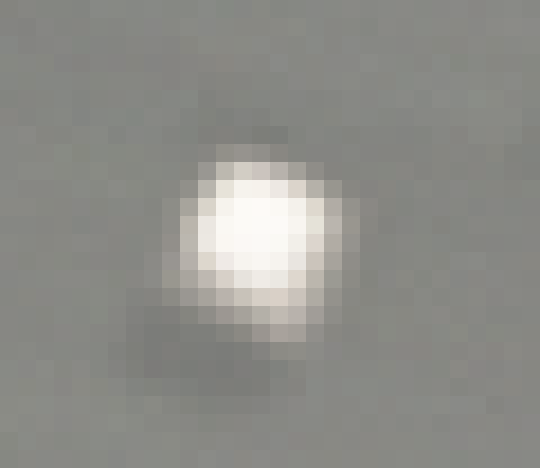

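View pics/vise_t.png

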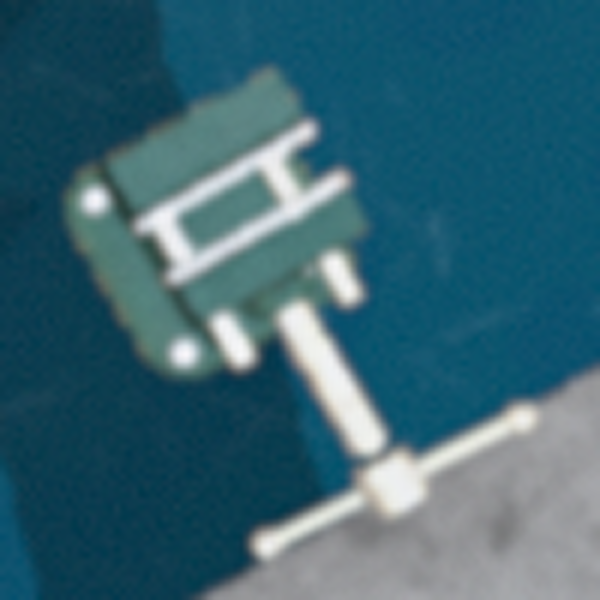

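View pics/vise_s.png

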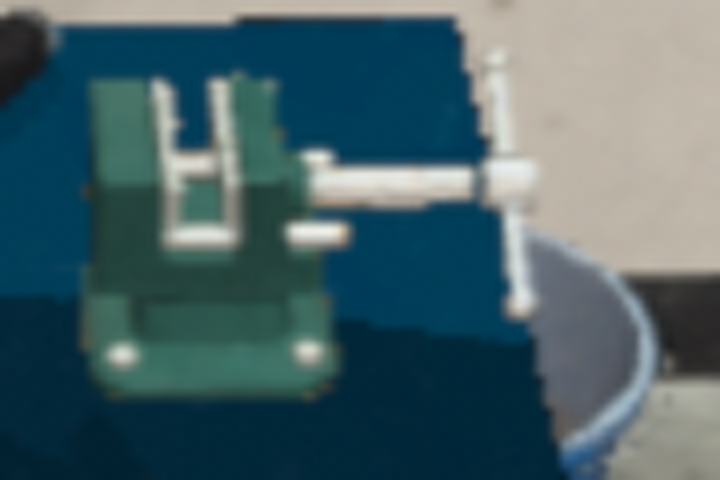

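```bash
python3 - <<'E'
from h import *
np.set_printoptions(precision=4,suppress=True)
def tri(u,v):
    o1,d1=ray('top',[u]);o2,d2=ray('scene',[v]);d1,d2=d1[0],d2[0]
    s=np.linalg.lstsq(np.c_[d1,-d2],o2-o1,rcond=None)[0]; p,q=o1+s[0]*d1,o2+s[1]*d2; return (p+q)/2,np.linalg.norm(p-q)
print('vise',tri((372.5,201.7),(336.5,182.9)),tri((386.7,225.8),(365.3,183.1)))
print(plane('top',[[372.5,201.7],[386.7,225.8],[404,186.5],[416,213]],.065))
P=plane('scene',[[291.5,215.8],[297,214.4],[286.7,212.7]],.076);print(P)
C=np.array([.4995,.295])
for p in P: d=p[:2]-C; print(np.hypot(*d),(np.arctan2(d[1],d[0])-np.pi/4)%(np.pi/2)-np.pi/2)
# 4th moment on top view, bright
for f,th in (('top0',0),('top1',0)):
    b=np.load(f+'.npy').astype(float).mean(2)[166:186,287:310]; w=np.clip(b-160,0,80)
    yy,xx=np.mgrid[166:186,287:310]; p=plane('top',np.c_[xx.ravel(),yy.ravel()],.09)[:,:2]; w=w.ravel()
    c=(w[:,None]*p).sum(0)/w.sum(); z=(p-c)@[1,1j]; m=(w*z**4).sum(); print(f,c,'corner-based yaw',(np.angle(m)/4-np.pi/4)%(np.pi/2)-np.pi/2, abs(m)/(w*abs(z)**4).sum())
# press edges for same method sanity
E
```

```text
vise (array([0.4437, 0.1248, 0.0931]), np.float64(0.0014280330540352994)) (array([0.3783, 0.0881, 0.0915]), np.float64(0.022063646244673593))
[[0.4459 0.1206 0.065 ]
 [0.3893 0.088  0.065 ]
 [0.4824 0.0457 0.065 ]
 [0.4197 0.0188 0.065 ]]
[[0.4927 0.3081 0.076 ]
 [0.4823 0.2953 0.076 ]
 [0.5121 0.3024 0.076 ]]
0.014783290685408474 -0.30901656254045085
0.01716098033219284 -0.804033691434419
0.014585078818229956 -0.2560736994398305
top0 [0.5012 0.2958] corner-based yaw -0.4286245024123849 0.18169120293261493
top1 [0.5009 0.2957] corner-based yaw -0.42117754942950825 0.2058909255643715
```

```bash
python3 - <<'E'
from h import *
a=np.load('scene1.npy');b=np.load('top1.npy')
rect(b,'cab_t.png',220,0,410,145,4);rect(a,'cab_s.png',170,105,300,235,5)
E
```

```text
(no output)
```

View pics/cab_t.png

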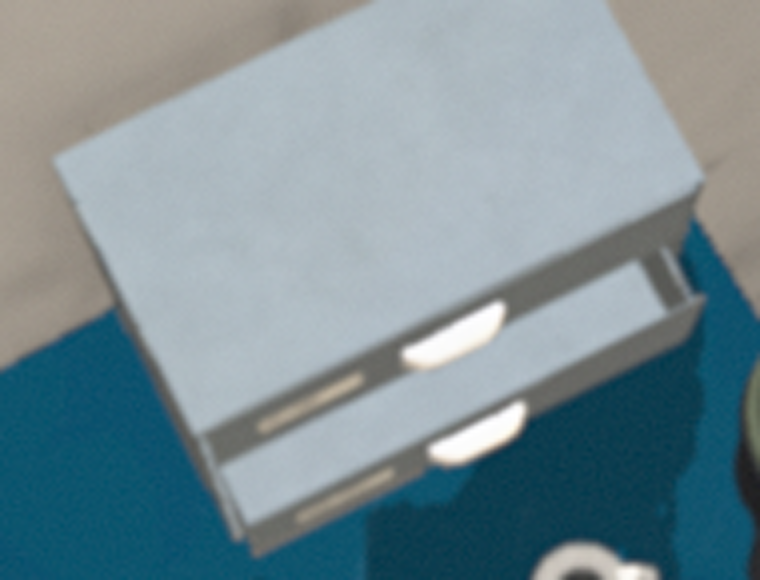

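View pics/cab_s.png

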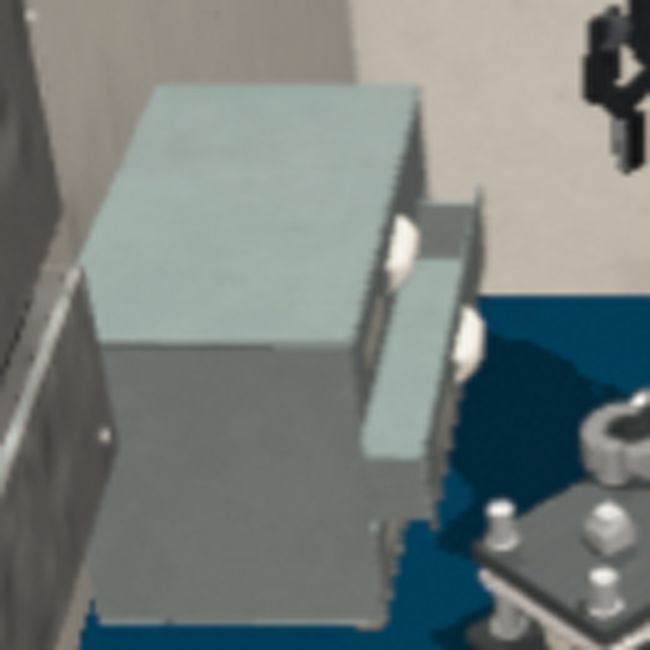

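```bash
python3 - <<'E'
from h import *
np.set_printoptions(precision=4,suppress=True)
def tri(u,v):
    o1,d1=ray('top',[u]);o2,d2=ray('scene',[v]);d1,d2=d1[0],d2[0]
    s=np.linalg.lstsq(np.c_[d1,-d2],o2-o1,rcond=None)[0]; p,q=o1+s[0]*d1,o2+s[1]*d2; return (p+q)/2,np.linalg.norm(p-q)
print(tri((281.8,131.3),(255,197)),tri((270.8,109.3),(240.6,173.6)))
E
```

```text
(array([0.5984, 0.3311, 0.1203]), np.float64(0.0028647200993674083)) (array([0.6242, 0.3474, 0.1997]), np.float64(0.001654286388246399))
```

```bash
python3 -m crank '[{"hand":0,"dx":0.7,"dy":20,"dz":-1.7,"yaw":0.003},{"hand":0,"dx":0.7,"dy":50,"dz":-1.7,"yaw":0.003},{"hand":0,"dx":0.7,"dy":80,"dz":-1.7,"yaw":0.003},{"hand":0,"dx":0.7,"dy":110,"dz":-1.7,"yaw":0.003},{"hand":0,"dx":0.7,"dy":130,"dz":-1.7,"yaw":0.003},{"hand":0,"dx":0.7,"dy":141,"dz":-1.7,"yaw":0.003},{"hand":0,"dx":0.7,"dy":144,"dz":-1.7,"yaw":0.003},{"hand":0,"dx":0.7,"dy":144,"dz":-1.7,"yaw":0.003}]' && python3 -m crank '[{"hand":0.5,"dx":0,"dy":0,"dz":0,"yaw":0},{"hand":0.5,"dx":0,"dy":0,"dz":0,"yaw":0},{"hand":0.5,"dx":0,"dy":0,"dz":0,"yaw":0},{"hand":0.5,"dx":0,"dy":0,"dz":0,"yaw":0},{"hand":0.5,"dx":0,"dy":0,"dz":0,"yaw":0},{"hand":0.5,"dx":0,"dy":0,"dz":0,"yaw":0}]' 100; python3 -c "
from h import *
st()"
```

```text
clock: 2.53
position: [0.5815, 0.0546, 0.0067]
tool_rot: [-1.571, -0.0, -0.056]
force: [0.3, 0.3, 0.3]
grip_width: 0.0855
clock: 3.03
position: [0.5816, 0.0539, 0.0066]
tool_rot: [-1.571, -0.0, -0.057]
force: [0.1, -0.0, -0.6]
grip_width: 0.0428
3.0333 [0.5816 0.0539 0.0066] [-1.5707 -0.0004 -0.0571] F [ 0.1135 -0.0387 -0.5807] M [0.0319 0.0232 0.0456] w 0.04282262744312909 q [-0.3438  0.7935  0.2172  1.8514 -0.3093  0.5291  0.0217]
```

```bash
python3 -m crank '[{"hand":0.6,"dx":0,"dy":2,"dz":0,"yaw":0},{"hand":0.7,"dx":0,"dy":2,"dz":0,"yaw":0},{"hand":1,"dx":0,"dy":2,"dz":0,"yaw":0},{"hand":1,"dx":0,"dy":2,"dz":0,"yaw":0},{"hand":1,"dx":0,"dy":2,"dz":0,"yaw":0},{"hand":1,"dx":0,"dy":2,"dz":0,"yaw":0},{"hand":1,"dx":0,"dy":2,"dz":0,"yaw":0}]' 110; python3 -c "
from h import *
st();b=grab('top','t2.png');a=grab('scene');rect(b,'t2c.png',340,120,460,180,6);rect(a,'s2c.png',230,140,400,270,4)"
```

```text
clock: 3.62
position: [0.5814, 0.0538, 0.0045]
tool_rot: [-1.571, 0.0, -0.057]
force: [-2.9, 0.8, 7.5]
grip_width: 0.013
3.6167 [0.5814 0.0538 0.0045] [-1.5708  0.0002 -0.0571] F [-2.886   0.7724  7.5292] M [-0.032   0.5152  0.0392] w 0.013009570441655306 q [-0.3428  0.7969  0.2158  1.8516 -0.3101  0.526   0.0225]
```

View pics/t2c.png

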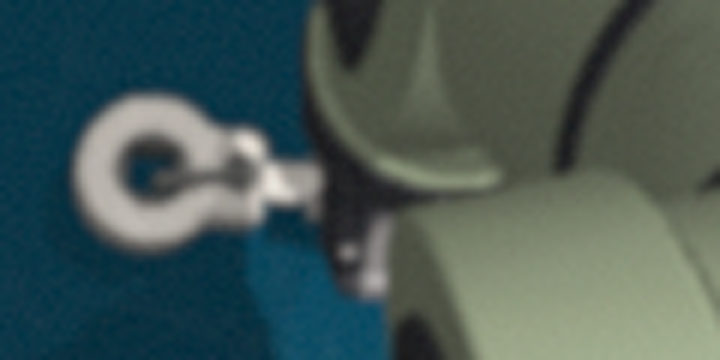

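View pics/s2c.png

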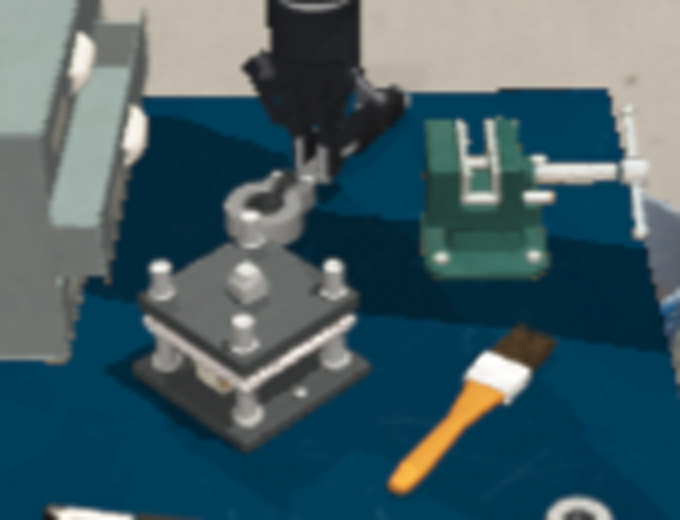

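```bash
python3 -m crank '[{"hand":1,"dx":0,"dy":-3,"dz":0,"yaw":0},{"hand":1,"dx":0,"dy":-8,"dz":0,"yaw":0},{"hand":1,"dx":0,"dy":-15,"dz":0,"yaw":0},{"hand":1,"dx":0,"dy":-25,"dz":0,"yaw":0},{"hand":1,"dx":0,"dy":-40,"dz":0,"yaw":0},{"hand":1,"dx":0,"dy":-60,"dz":0,"yaw":0},{"hand":1,"dx":0,"dy":-80,"dz":0,"yaw":0},{"hand":1,"dx":0,"dy":-100,"dz":0,"yaw":0},{"hand":1,"dx":0,"dy":-115,"dz":0,"yaw":0},{"hand":1,"dx":0,"dy":-125,"dz":0,"yaw":0},{"hand":1,"dx":0,"dy":-130,"dz":0,"yaw":0},{"hand":1,"dx":0,"dy":-130,"dz":0,"yaw":0}]'; python3 -c "
from h import *
st();b=grab('top','t3.png');a=grab('scene');rect(b,'t3c.png',340,120,460,180,6);rect(a,'s3c.png',230,110,400,240,4); rel(.43,.15,.2,-.06)"
```

```text
clock: 4.72
position: [0.5818, 0.0539, 0.1353]
tool_rot: [-1.57, -0.001, -0.057]
force: [0.4, -0.4, -3.8]
grip_width: 0.0128
4.7167 [0.5818 0.0539 0.1353] [-1.5704 -0.0013 -0.057 ] F [ 0.372  -0.401  -3.7992] M [-0.2162 -0.0007 -0.0199] w 0.01282535184824005 q [-0.4058  0.5977  0.3048  1.8083 -0.245   0.7711 -0.0313]
dx -156.4 dy -66.1 dz 87.4 yaw 0.003
```

View pics/s3c.png

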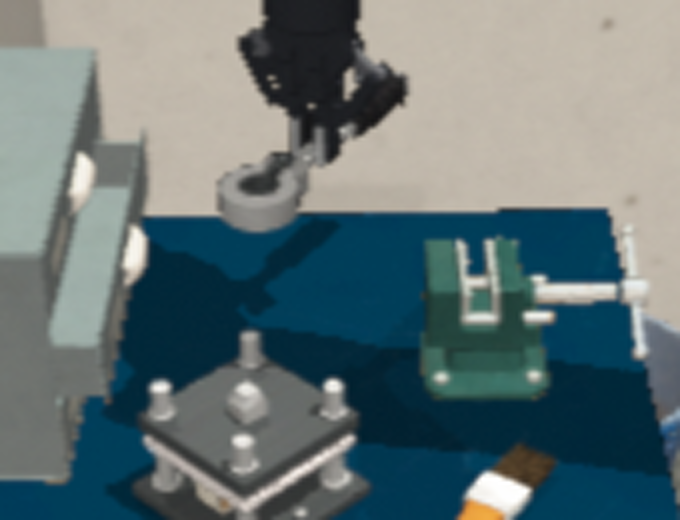

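View pics/t3c.png

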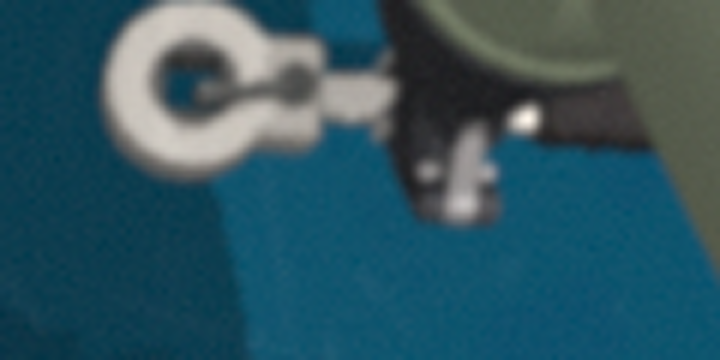

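```bash
python3 -m crank '[{"hand":1,"dx":-8,"dy":-5,"dz":5,"yaw":0},{"hand":1,"dx":-24,"dy":-15,"dz":14,"yaw":0},{"hand":1,"dx":-48,"dy":-28,"dz":28,"yaw":0},{"hand":1,"dx":-72,"dy":-40,"dz":42,"yaw":-0.05},{"hand":1,"dx":-96,"dy":-50,"dz":55,"yaw":-0.12},{"hand":1,"dx":-120,"dy":-60,"dz":68,"yaw":-0.2},{"hand":1,"dx":-138,"dy":-65,"dz":78,"yaw":-0.3},{"hand":1,"dx":-150,"dy":-66,"dz":85,"yaw":-0.4},{"hand":1,"dx":-156,"dy":-66,"dz":87,"yaw":-0.5},{"hand":1,"dx":-156,"dy":-66,"dz":87,"yaw":-0.6},{"hand":1,"dx":-156,"dy":-66,"dz":87,"yaw":-0.7},{"hand":1,"dx":-156,"dy":-66,"dz":87,"yaw":-0.8}]';  python3 -c "
from h import *
st()"
python3 -m crank '[{"hand":1,"dx":0,"dy":0,"dz":0,"yaw":-0.1},{"hand":1,"dx":0,"dy":0,"dz":0,"yaw":-0.2},{"hand":1,"dx":0,"dy":0,"dz":0,"yaw":-0.3},{"hand":1,"dx":0,"dy":0,"dz":0,"yaw":-0.4},{"hand":1,"dx":0,"dy":0,"dz":0,"yaw":-0.5},{"hand":1,"dx":0,"dy":0,"dz":0,"yaw":-0.6},{"hand":1,"dx":0,"dy":0,"dz":0,"yaw":-0.7},{"hand":1,"dx":0,"dy":0,"dz":0,"yaw":-0.8},{"hand":1,"dx":0,"dy":0,"dz":0,"yaw":-0.9},{"hand":1,"dx":0,"dy":0,"dz":0,"yaw":-1.0}]';  python3 -c "
from h import *
st(); rel(.523,.3715,.2,2.72)"
```

```text
clock: 5.82
position: [0.4298, 0.1498, 0.2]
tool_rot: [-1.57, 0.001, 0.749]
force: [0.2, -0.2, -3.3]
grip_width: 0.013
5.8167 [0.4298 0.1498 0.2   ] [-1.5705  0.0009  0.7486] F [ 0.2168 -0.21   -3.2872] M [-0.1751 -0.1799 -0.006 ] w 0.012987771282090985 q [-0.5887  0.3004  0.1506  2.0688 -0.0634  0.7775  0.349 ]
clock: 6.65
position: [0.4299, 0.1496, 0.1999]
tool_rot: [-1.57, 0.0, 1.748]
force: [-0.1, 0.0, -3.8]
grip_width: 0.0126
6.65 [0.4299 0.1496 0.1999] [-1.5698  0.0003  1.7481] F [-0.1384  0.0073 -3.8029] M [-0.0144 -0.1748  0.0047] w 0.012638546091146763 q [-0.4131  0.2988 -0.0634  2.0602  0.0264  0.7843  1.2558]
dx 202.0 dy -0.3 dz -130.7 yaw -0.972
```

```bash
python3 -m crank '[{"hand":1,"dx":2,"dy":0,"dz":0,"yaw":-0.1},{"hand":1,"dx":8,"dy":0,"dz":-4,"yaw":-0.2},{"hand":1,"dx":20,"dy":0,"dz":-12,"yaw":-0.3},{"hand":1,"dx":38,"dy":0,"dz":-24,"yaw":-0.4},{"hand":1,"dx":58,"dy":0,"dz":-38,"yaw":-0.5},{"hand":1,"dx":80,"dy":0,"dz":-52,"yaw":-0.6},{"hand":1,"dx":102,"dy":0,"dz":-67,"yaw":-0.7},{"hand":1,"dx":124,"dy":0,"dz":-82,"yaw":-0.8},{"hand":1,"dx":146,"dy":0,"dz":-96,"yaw":-0.9},{"hand":1,"dx":166,"dy":0,"dz":-110,"yaw":-0.97},{"hand":1,"dx":182,"dy":0,"dz":-122,"yaw":-1.0},{"hand":1,"dx":190,"dy":0,"dz":-130,"yaw":-1.0}]';  python3 -c "
from h import *
st(); rel(.5292,.3671,.14,2.75);b=grab('top','t4.png');a=grab('scene','s4.png');np.save('top4',b);np.save('scene4',a);rect(b,'t4c.png',240,110,360,210,6);rect(a,'s4c.png',220,120,360,250,4)"
```

```text
clock: 7.65
position: [0.5255, 0.3614, 0.1993]
tool_rot: [-1.57, -0.002, 2.747]
force: [-1.1, -0.8, -3.6]
grip_width: 0.0127
7.65 [0.5255 0.3614 0.1993] [-1.5705 -0.0015  2.7471] F [-1.0847 -0.7701 -3.6466] M [ 0.1944 -0.0574  0.0028] w 0.012655698896617315 q [-0.5036  0.5875 -0.2897  1.5841  0.188   0.9986  1.8975]
dx -1.3 dy 59.3 dz -6.7 yaw -0.003
```

View pics/t4c.png

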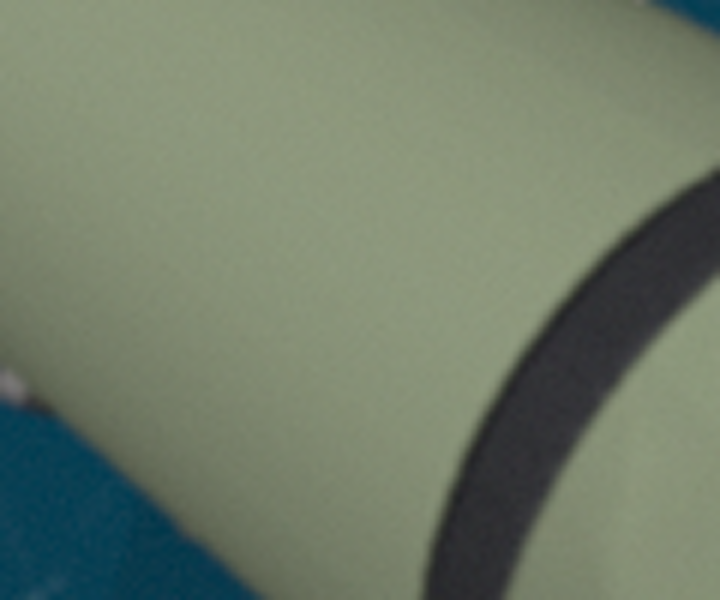

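View pics/s4c.png

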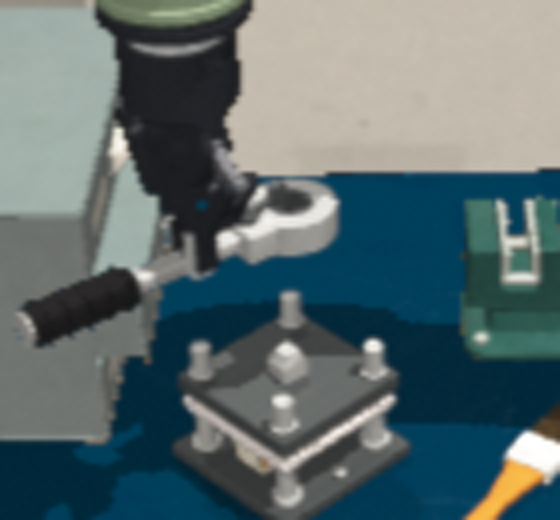

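```bash
python3 - <<'E'
from h import *
np.set_printoptions(precision=4,suppress=True)
im=cv2.imread('pics/t3.png')[...,::-1].astype(int)
u0,v0,u1,v1=350,115,396,155
c=im[v0:v1,u0:u1]; m=((c.min(2)>140)).astype(np.uint8)
cs,_=cv2.findContours(m,cv2.RETR_EXTERNAL,cv2.CHAIN_APPROX_NONE); ct=max(cs,key=len).reshape(-1,2)+[u0,v0]; ct=ct[(ct[:,0]<379)&(ct[:,1]<146)]
for z in (.15,.155,.16):
    W=plane('top',ct,z); A=np.c_[2*W[:,:2],np.ones(len(W))]; s=np.linalg.lstsq(A,(W[:,:2]**2).sum(1),rcond=None)[0]; print(z,s[:2],'r',np.sqrt(s[2]+s[0]**2+s[1]**2), s[:2]-[.5818,.0539])
# predicted in scene4
s=bot.observe(); h=2.747-1.573; T=s['position']; d=np.array([np.cos(h),np.sin(h),0])
for k in (0,5,10): 
    H=T-d*.078+[0,0,.0195]; H[2]-=k*1e-3; print(k,proj('scene',[H]))
a=np.load('scene4.npy'); A=a[155:195,265:310]
cv2.imwrite('pics/s4h.png',cv2.resize(A,None,fx=16,fy=16,interpolation=cv2.INTER_CUBIC)[...,::-1])
E
```

```text
0.15 [0.5899 0.1375] r 0.02288433835736259 [0.0081 0.0836]
0.155 [0.5885 0.1382] r 0.02274364784904972 [0.0067 0.0843]
0.16 [0.587  0.1388] r 0.022602957340744353 [0.0052 0.0849]
0 [[292.3317 169.5496]]
5 [[292.4004 171.1182]]
10 [[292.4688 172.6802]]
```

View pics/s4h.png

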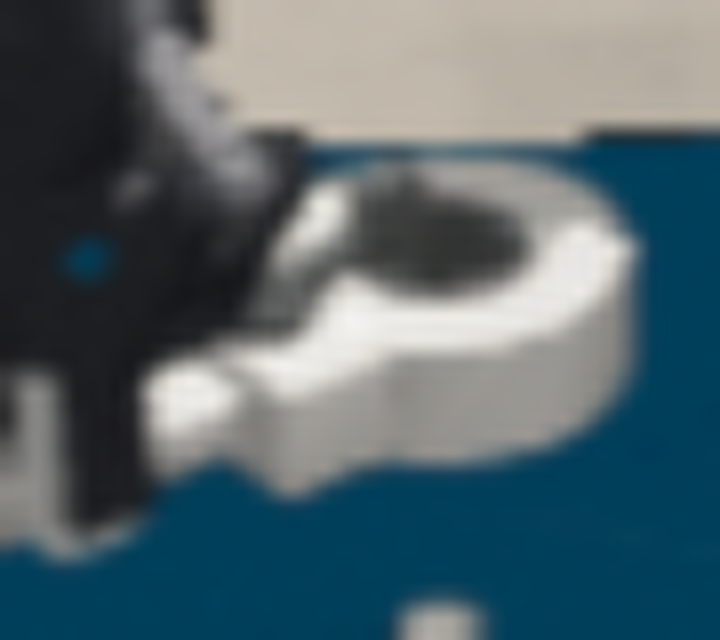

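```bash
python3 - <<'E'
from h import *
np.set_printoptions(precision=3,suppress=True)
a=(np.load('scene4.npy').astype(float)+np.load('scene1.npy'))/2
u0,v0=281,203
A=np.clip((a[v0:v0+18,u0:u0+22]-80)*1.4,0,255).astype(np.uint8)
cv2.imwrite('pics/sp5.png',cv2.resize(A,None,fx=30,fy=30,interpolation=cv2.INTER_CUBIC)[...,::-1])
C=np.array([.4995,.295])
for yaw in (-.5,-.4,-.3,-.2,-.1):
    out=[]
    for hz,s in ((.076,.010),(.088,.010),(.097,.006)):
        P=[[*(C+R.from_euler('z',yaw).as_matrix()[:2,:2]@np.array(q)*s),hz] for q in ((1,1),(-1,1),(-1,-1))]
        out.append((proj('scene',P)-[u0,v0])*30+15)
    print(yaw,np.array(out).reshape(3,-1).round(0))
E
```

```text
-0.5 [[196. 284. 302. 393. 485. 321.]
 [190. 183. 297. 291. 481. 220.]
 [244. 114. 309. 179. 420. 136.]]
-0.4 [[193. 293. 317. 394. 488. 312.]
 [187. 192. 312. 293. 484. 211.]
 [243. 119. 318. 180. 421. 131.]]
-0.3 [[191. 302. 332. 395. 490. 303.]
 [185. 201. 327. 293. 486. 202.]
 [241. 125. 327. 180. 422. 125.]]
-0.2 [[191. 311. 347. 394. 490. 294.]
 [185. 210. 342. 293. 486. 193.]
 [241. 130. 336. 180. 422. 120.]]
-0.1 [[192. 320. 362. 393. 488. 285.]
 [186. 219. 357. 292. 484. 184.]
 [242. 136. 345. 179. 422. 115.]]
```

View pics/sp5.png

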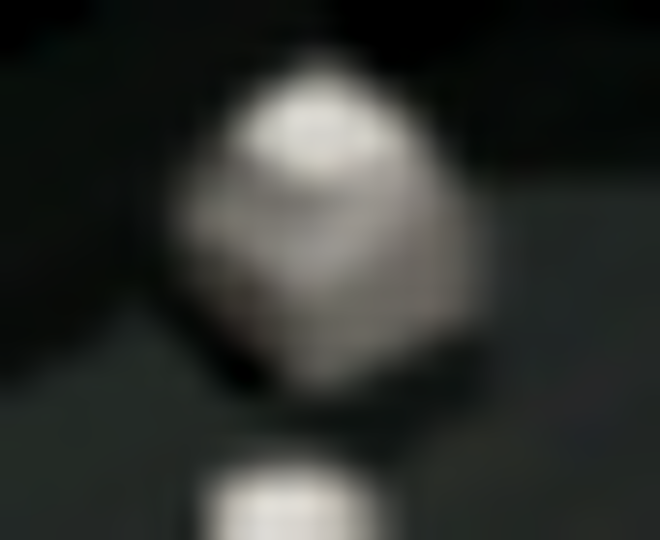

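```bash
python3 -c "
from h import *
rel(.5328,.3655,.115,2.703)"
```

```text
dx -4.8 dy 84.1 dz -7.3 yaw 0.042
```

```bash
python3 -m crank '[{"hand":1,"dx":-2,"dy":5,"dz":-3,"yaw":0.02},{"hand":1,"dx":-5,"dy":15,"dz":-7,"yaw":0.042},{"hand":1,"dx":-5,"dy":30,"dz":-7,"yaw":0.042},{"hand":1,"dx":-5,"dy":46,"dz":-7,"yaw":0.042},{"hand":1,"dx":-5,"dy":62,"dz":-7,"yaw":0.042},{"hand":1,"dx":-5,"dy":74,"dz":-7,"yaw":0.042},{"hand":1,"dx":-5,"dy":81,"dz":-7,"yaw":0.042},{"hand":1,"dx":-5,"dy":84,"dz":-7,"yaw":0.042},{"hand":1,"dx":-5,"dy":84,"dz":-7,"yaw":0.042}]';  python3 -c "
from h import *
st(); rel(.5328,.3655,.105,2.703);a=grab('scene','s5.png');np.save('scene5',a);rect(a,'s5c.png',250,180,330,240,9)
h=bot.observe()['tool_rot'][2]-1.573;T=bot.observe()['position'];print(T[:2]-.078*np.array([np.cos(h),np.sin(h)]),h, proj('scene',[[.4995,.295,.097],[.4995,.295,T[2]+.0195]]))"
```

```text
clock: 8.5
position: [0.5334, 0.3633, 0.1158]
tool_rot: [-1.57, -0.0, 2.701]
force: [-0.7, 0.7, -4.4]
grip_width: 0.0132
8.5 [0.5334 0.3633 0.1158] [-1.5701 -0.0003  2.7005] F [-0.6909  0.6564 -4.3897] M [ 0.178  -0.0683  0.0037] w 0.013181975266224282 q [-0.5221  0.6942 -0.2573  1.6258  0.2183  0.8507  1.8335]
dx 1.5 dy 10.8 dz -1.7 yaw -0.002
[0.5002 0.2931] 1.1275412720342515 [[291.5647 206.6684]
 [291.0284 195.413 ]]
```

View pics/s5c.png

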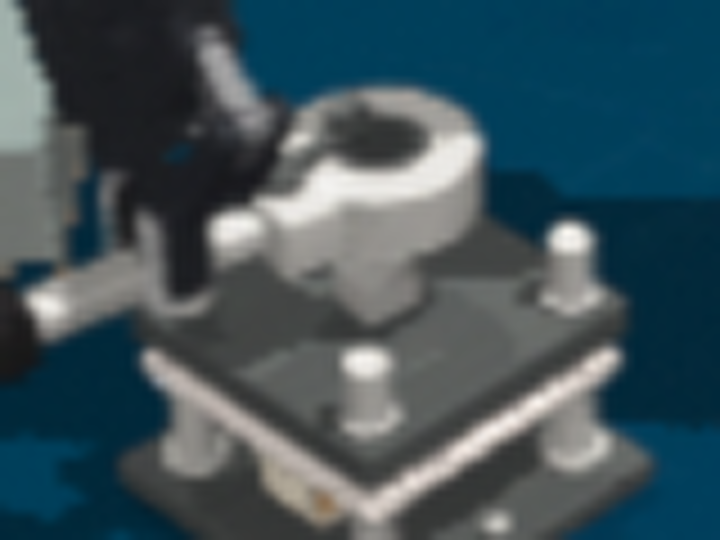

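```bash
python3 -m crank '[{"hand":1,"dx":1.5,"dy":2,"dz":-1.7,"yaw":0},{"hand":1,"dx":1.5,"dy":6,"dz":-1.7,"yaw":0},{"hand":1,"dx":1.5,"dy":10,"dz":-1.7,"yaw":0},{"hand":1,"dx":1.5,"dy":14,"dz":-1.7,"yaw":0},{"hand":1,"dx":1.5,"dy":17,"dz":-1.7,"yaw":0},{"hand":1,"dx":1.5,"dy":19,"dz":-1.7,"yaw":0},{"hand":1,"dx":1.5,"dy":20,"dz":-1.7,"yaw":0},{"hand":1,"dx":1.5,"dy":20,"dz":-1.7,"yaw":0}]';  python3 -c "
from h import *
st(); rel(.5328,.3655,.085,2.703)"
python3 -m crank '[{"hand":1,"dx":0,"dy":2,"dz":0,"yaw":0},{"hand":1,"dx":0,"dy":4,"dz":0,"yaw":0},{"hand":1,"dx":0,"dy":4,"dz":0,"yaw":0}]';  python3 -c "
from h import *
st(); rel(.5328,.3655,.085,2.703)"
```

```text
clock: 9.22
position: [0.5328, 0.3656, 0.096]
tool_rot: [-1.57, -0.0, 2.701]
force: [0.1, -0.9, -2.7]
grip_width: 0.0132
9.2167 [0.5328 0.3656 0.096 ] [-1.5705 -0.0002  2.7009] F [ 0.0571 -0.8553 -2.6976] M [ 0.1167 -0.042  -0.0353] w 0.013165203496628511 q [-0.5293  0.7206 -0.2516  1.6341  0.2273  0.8162  1.8236]
dx -0.0 dy 11.0 dz 0.1 yaw -0.002
clock: 9.47
position: [0.5332, 0.3664, 0.0925]
tool_rot: [-1.572, 0.0, 2.701]
force: [1.2, 3.2, 0.2]
grip_width: 0.0128
9.4667 [0.5332 0.3664 0.0925] [-1.5722  0.0003  2.7012] F [1.2133 3.1645 0.2319] M [ 0.5883 -0.3767  0.0712] w 0.012807306283740636 q [-0.5303  0.7254 -0.2506  1.6353  0.2292  0.8084  1.8221]
dx 0.0 dy 7.5 dz 1.0 yaw -0.002
```

```bash
python3 -m crank '[{"hand":1,"dx":0,"dy":0,"dz":-1,"yaw":0},{"hand":1,"dx":0,"dy":0,"dz":-1.5,"yaw":0},{"hand":1,"dx":0,"dy":0,"dz":-1.5,"yaw":0}]';  python3 -c "
from h import *
st()"
python3 -m crank '[{"hand":1,"dx":0,"dy":1,"dz":0,"yaw":0},{"hand":1,"dx":0,"dy":2,"dz":0,"yaw":0},{"hand":1,"dx":0,"dy":2,"dz":0,"yaw":0}]';  python3 -c "
from h import *
st()"
```

```text
clock: 9.72
position: [0.5334, 0.3669, 0.0921]
tool_rot: [-1.57, -0.0, 2.701]
force: [0.6, -0.9, -2.8]
grip_width: 0.0127
9.7167 [0.5334 0.3669 0.0921] [-1.5701 -0.0002  2.7009] F [ 0.5911 -0.8676 -2.775 ] M [ 0.1941 -0.052  -0.017 ] w 0.01270648486625515 q [-0.5315  0.7274 -0.2502  1.6322  0.2291  0.8116  1.8215]
clock: 9.97
position: [0.5334, 0.3669, 0.09]
tool_rot: [-1.57, -0.0, 2.701]
force: [0.8, 0.1, -4.3]
grip_width: 0.0131
9.9667 [0.5334 0.3669 0.09  ] [-1.5704 -0.0002  2.701 ] F [ 0.7827  0.0695 -4.267 ] M [ 0.1622 -0.0752  0.0027] w 0.013102564016837213 q [-0.5319  0.7302 -0.2496  1.6333  0.23    0.8076  1.8208]
```

```bash
python3 -m crank '[{"hand":1,"dx":0,"dy":1,"dz":0,"yaw":0},{"hand":1,"dx":0,"dy":2,"dz":0,"yaw":0},{"hand":1,"dx":0,"dy":3,"dz":0,"yaw":0},{"hand":1,"dx":0,"dy":3,"dz":0,"yaw":0}]';  python3 -c "
from h import *
st()"
python3 -m crank '[{"hand":1,"dx":0,"dy":1,"dz":0,"yaw":0},{"hand":1,"dx":0,"dy":2,"dz":0,"yaw":0},{"hand":1,"dx":0,"dy":3,"dz":0,"yaw":0},{"hand":1,"dx":0,"dy":3,"dz":0,"yaw":0}]';  python3 -c "
from h import *
st()"
```

```text
clock: 10.3
position: [0.5334, 0.367, 0.087]
tool_rot: [-1.57, -0.0, 2.701]
force: [0.3, -0.7, -4.2]
grip_width: 0.0132
10.3 [0.5334 0.367  0.087 ] [-1.5704 -0.0002  2.701 ] F [ 0.2663 -0.6772 -4.2097] M [ 0.143  -0.0939  0.0194] w 0.013227669326455102 q [-0.5325  0.7341 -0.2487  1.6346  0.2314  0.8023  1.8198]
clock: 10.63
position: [0.5335, 0.367, 0.084]
tool_rot: [-1.57, -0.0, 2.701]
force: [-0.5, 0.2, -4.0]
grip_width: 0.0129
10.6333 [0.5335 0.367  0.084 ] [-1.5705 -0.0001  2.701 ] F [-0.4629  0.2492 -3.9617] M [ 0.2172 -0.0578 -0.0667] w 0.012934480353075945 q [-0.5332  0.738  -0.2477  1.6358  0.2327  0.7971  1.8187]
```

```bash
python3 -m crank '[{"hand":1,"dx":0,"dy":1,"dz":0,"yaw":0},{"hand":1,"dx":0,"dy":2,"dz":0,"yaw":0},{"hand":1,"dx":0,"dy":3,"dz":0,"yaw":0},{"hand":1,"dx":0,"dy":3,"dz":0,"yaw":0}]';  python3 -c "
from h import *
st();a=grab('scene','s6.png');rect(a,'s6c.png',250,180,330,240,9)"
```

```text
clock: 10.97
position: [0.5335, 0.367, 0.0811]
tool_rot: [-1.571, 0.0, 2.701]
force: [0.7, -0.6, -3.8]
grip_width: 0.0132
10.9667 [0.5335 0.367  0.0811] [-1.5707  0.      2.701 ] F [ 0.6549 -0.6271 -3.756 ] M [ 0.0552 -0.0171 -0.0071] w 0.013187790593400778 q [-0.5338  0.742  -0.2467  1.637   0.2341  0.7919  1.8176]
```

View pics/s6c.png

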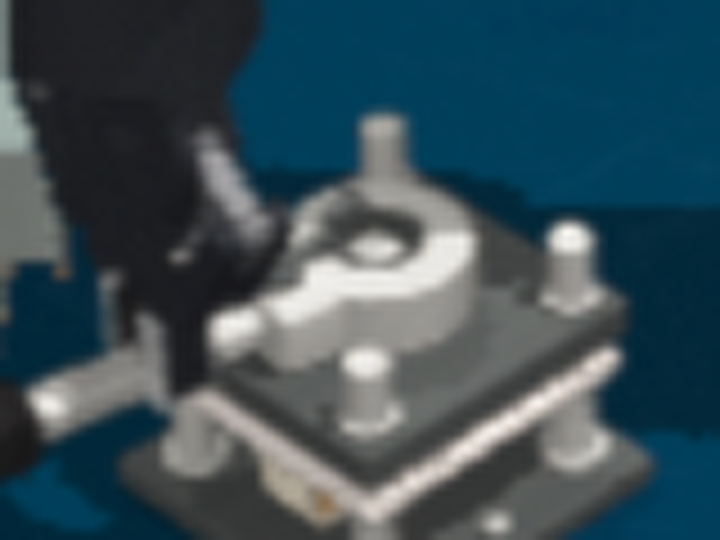

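```bash
python3 -m crank '[{"hand":1,"dx":0,"dy":0.7,"dz":0,"yaw":0},{"hand":1,"dx":0,"dy":0.7,"dz":0,"yaw":0}]';  python3 -c "
from h import *
st()"; python3 -m crank '[{"hand":0.8,"dx":0,"dy":0.7,"dz":0,"yaw":0},{"hand":0.75,"dx":0,"dy":0.7,"dz":0,"yaw":0},{"hand":0.65,"dx":0,"dy":0.7,"dz":0,"yaw":0},{"hand":0.5,"dx":0,"dy":0.7,"dz":0,"yaw":0},{"hand":0.5,"dx":0,"dy":0.7,"dz":0,"yaw":0},{"hand":0.5,"dx":0,"dy":0.7,"dz":0,"yaw":0}]' 30;  python3 -c "
from h import *
st();a=grab('scene','s7.png');rect(a,'s7c.png',250,180,330,240,9)"
```

```text
clock: 11.18
position: [0.5336, 0.3671, 0.0806]
tool_rot: [-1.571, 0.0, 2.701]
force: [0.3, -0.3, -2.3]
grip_width: 0.0129
11.1833 [0.5336 0.3671 0.0806] [-1.5709  0.      2.701 ] F [ 0.3473 -0.3484 -2.2932] M [ 0.036   0.0063 -0.0113] w 0.012854037297352489 q [-0.5339  0.7427 -0.2466  1.6371  0.2344  0.7908  1.8173]
clock: 11.68
position: [0.5336, 0.3671, 0.08]
tool_rot: [-1.571, 0.0, 2.701]
force: [0.0, -0.5, -0.1]
grip_width: 0.0425
11.6833 [0.5336 0.3671 0.08  ] [-1.5709  0.      2.701 ] F [ 0.0134 -0.5427 -0.0527] M [ 0.0129  0.0059 -0.0189] w 0.04254897079735118 q [-0.5341  0.7436 -0.2464  1.6375  0.2347  0.7896  1.8171]
```

View pics/s7c.png

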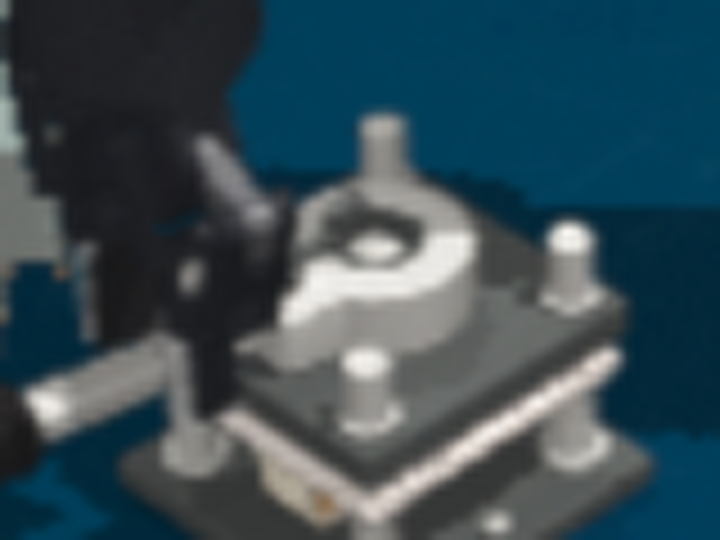

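```bash
python3 -m crank '[{"hand":0.5,"dx":0,"dy":-4,"dz":0,"yaw":0},{"hand":0.5,"dx":0,"dy":-15,"dz":0,"yaw":0},{"hand":0.5,"dx":0,"dy":-30,"dz":0,"yaw":0},{"hand":0.5,"dx":0,"dy":-42,"dz":5,"yaw":0},{"hand":0.6,"dx":0,"dy":-50,"dz":20,"yaw":0},{"hand":0.7,"dx":-2,"dy":-50,"dz":40,"yaw":0},{"hand":0.7,"dx":-4,"dy":-50,"dz":56,"yaw":0},{"hand":0.7,"dx":-4,"dy":-50,"dz":68,"yaw":0},{"hand":0.7,"dx":-4,"dy":-50,"dz":71,"yaw":0},{"hand":0.7,"dx":-4,"dy":-50,"dz":71,"yaw":0}]';  python3 -c "
from h import *
st();a=grab('scene','s8.png');rect(a,'s8c.png',230,160,340,250,7)"
```

```text
clock: 12.57
position: [0.5071, 0.3006, 0.1308]
tool_rot: [-1.571, 0.001, 2.7]
force: [-0.4, 0.5, 0.6]
grip_width: 0.0258
12.5667 [0.5071 0.3006 0.1308] [-1.5713  0.0007  2.7001] F [-0.4172  0.5204  0.5568] M [0.0085 0.0203 0.0053] w 0.02582504777078073 q [-0.4477  0.5977 -0.2684  1.7745  0.2108  0.7967  1.8805]
```

View pics/s8c.png

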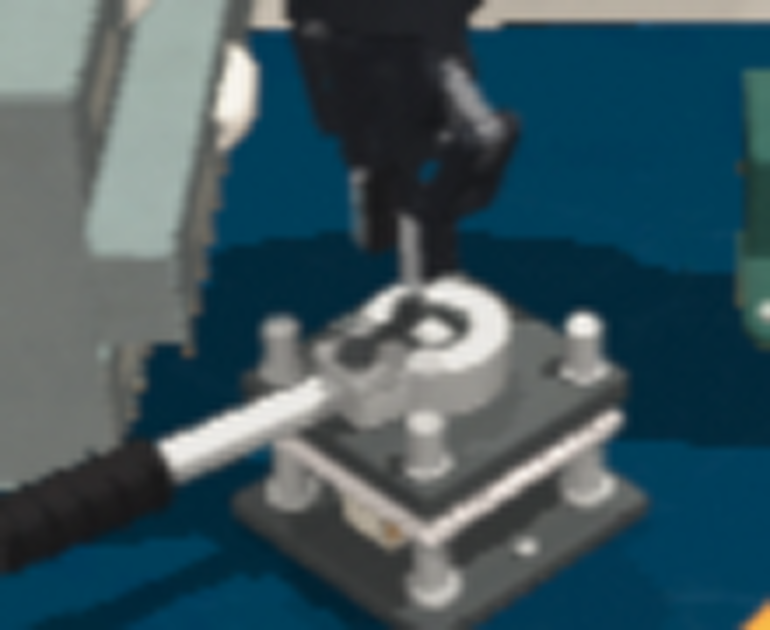

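```bash
python3 -m crank '[{"hand":0.7,"dx":0,"dy":8,"dz":0,"yaw":0},{"hand":0.7,"dx":0,"dy":16,"dz":0,"yaw":0},{"hand":0.7,"dx":0,"dy":22,"dz":0,"yaw":0},{"hand":0.7,"dx":0,"dy":26,"dz":0,"yaw":0},{"hand":0.7,"dx":0,"dy":26,"dz":0,"yaw":0}]';  python3 -c "
from h import *
st();a=grab('scene','s9.png');rect(a,'s9c.png',230,160,340,250,7)"
```

```text
clock: 13.03
position: [0.5063, 0.3011, 0.1024]
tool_rot: [-1.569, -0.001, 2.701]
force: [-0.3, 0.5, -0.3]
grip_width: 0.0254
13.0333 [0.5063 0.3011 0.1024] [-1.5692 -0.0011  2.7014] F [-0.2714  0.5494 -0.3104] M [-0.031  -0.0313 -0.0083] w 0.02542162726440859 q [-0.4565  0.6379 -0.2585  1.7897  0.2261  0.7449  1.8677]
```

View pics/s9c.png

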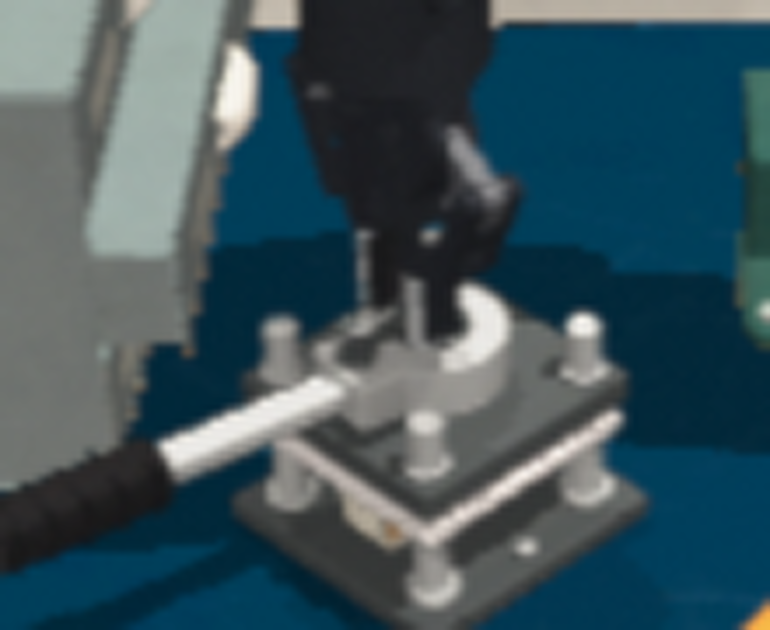

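```bash
python3 -m crank '[{"hand":0.7,"dx":0,"dy":-2,"dz":0,"yaw":0},{"hand":0.7,"dx":3,"dy":-2,"dz":0,"yaw":0},{"hand":0.7,"dx":6,"dy":-2,"dz":0,"yaw":0},{"hand":0.7,"dx":8,"dy":-2,"dz":0,"yaw":0},{"hand":0.7,"dx":10,"dy":-2,"dz":0,"yaw":0},{"hand":0.7,"dx":12,"dy":-2,"dz":0,"yaw":0}]';  python3 -c "
from h import *
st()"; python3 -m crank '[{"hand":0.7,"dx":2,"dy":0,"dz":0,"yaw":0},{"hand":0.7,"dx":4,"dy":0,"dz":0,"yaw":0},{"hand":0.7,"dx":6,"dy":0,"dz":0,"yaw":0},{"hand":0.7,"dx":8,"dy":0,"dz":0,"yaw":0},{"hand":0.7,"dx":9,"dy":0,"dz":0,"yaw":0},{"hand":0.7,"dx":9,"dy":0,"dz":0,"yaw":0}]';  python3 -c "
from h import *
st();a=grab('scene','s10.png');rect(a,'s10c.png',230,160,340,250,7)"
```

```text
clock: 13.58
position: [0.496, 0.306, 0.106]
tool_rot: [-1.571, 0.0, 2.701]
force: [2.4, -2.8, 0.9]
grip_width: 0.0256
13.5833 [0.496 0.306 0.106] [-1.5706  0.0004  2.7007] F [ 2.3879 -2.845   0.9364] M [-0.8085 -0.4996 -0.0531] w 0.02557299385314616 q [-0.4721  0.6239 -0.2595  1.8065  0.225   0.74    1.8489]
clock: 14.08
position: [0.4879, 0.3102, 0.106]
tool_rot: [-1.571, 0.0, 2.701]
force: [2.1, -2.4, 1.1]
grip_width: 0.0262
14.0833 [0.4879 0.3102 0.106 ] [-1.571   0.0002  2.7011] F [ 2.1317 -2.4214  1.1038] M [-0.6949 -0.5771  0.0056] w 0.026159277485073355 q [-0.485   0.6179 -0.2602  1.8193  0.2248  0.7328  1.8342]
```

View pics/s10c.png

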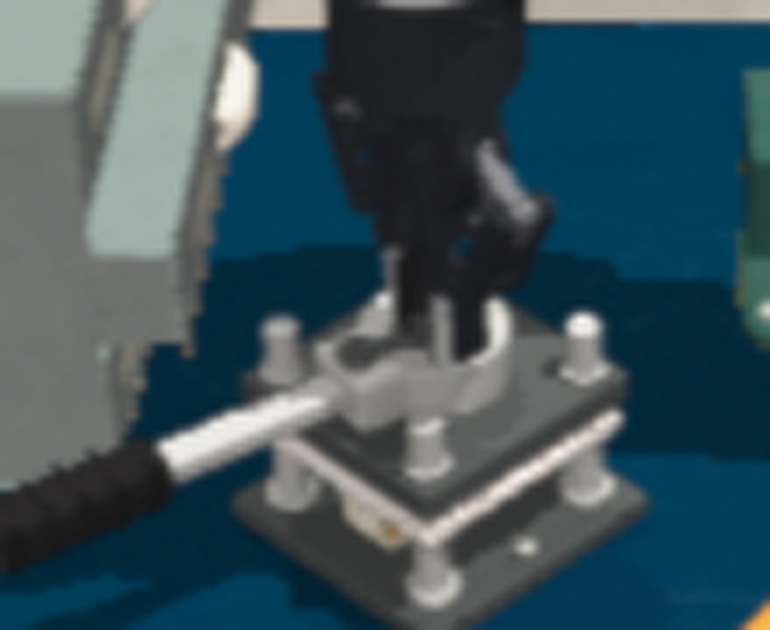

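```bash
python3 -m crank '[{"hand":0.7,"dx":1,"dy":0,"dz":0,"yaw":0},{"hand":0.7,"dx":1.5,"dy":0,"dz":0,"yaw":0},{"hand":0.7,"dx":1.5,"dy":0,"dz":0,"yaw":0}]';  python3 -m crank '[{"hand":0.7,"dx":-3,"dy":0,"dz":0,"yaw":0},{"hand":0.7,"dx":-7,"dy":0,"dz":0,"yaw":0},{"hand":0.7,"dx":-7,"dy":-15,"dz":0,"yaw":0},{"hand":0.7,"dx":-7,"dy":-40,"dz":0,"yaw":0},{"hand":0.7,"dx":-7,"dy":-70,"dz":-10,"yaw":0},{"hand":0.7,"dx":-7,"dy":-90,"dz":-30,"yaw":0},{"hand":0.7,"dx":-7,"dy":-94,"dz":-60,"yaw":0},{"hand":0.7,"dx":-7,"dy":-94,"dz":-95,"yaw":0},{"hand":0.7,"dx":-7,"dy":-94,"dz":-130,"yaw":0},{"hand":0.7,"dx":-7,"dy":-94,"dz":-150,"yaw":0},{"hand":0.7,"dx":-7,"dy":-94,"dz":-158,"yaw":0},{"hand":0.7,"dx":-7,"dy":-94,"dz":-158,"yaw":0}]';python3 -c "
from h import *
st();a=grab('scene','s11.png');rect(a,'s11c.png',230,160,340,250,7);b=grab('top','t11.png');np.save('scene11',a);np.save('top11',b)"
```

```text
clock: 14.38
position: [0.4873, 0.3106, 0.1061]
tool_rot: [-1.571, 0.001, 2.7]
force: [5.9, -4.4, 2.0]
grip_width: 0.0257
clock: 15.38
position: [0.5598, 0.4524, 0.1988]
tool_rot: [-1.571, -0.001, 2.703]
force: [0.1, 0.0, 0.4]
grip_width: 0.0258
15.3833 [0.5598 0.4524 0.1988] [-1.5705 -0.0015  2.7027] F [0.091  0.0481 0.366 ] M [-0.03   -0.009   0.0112] w 0.02579763358659653 q [-0.6083  0.7193 -0.2691  1.3341  0.1949  1.1147  1.8029]
```

View pics/s11c.png

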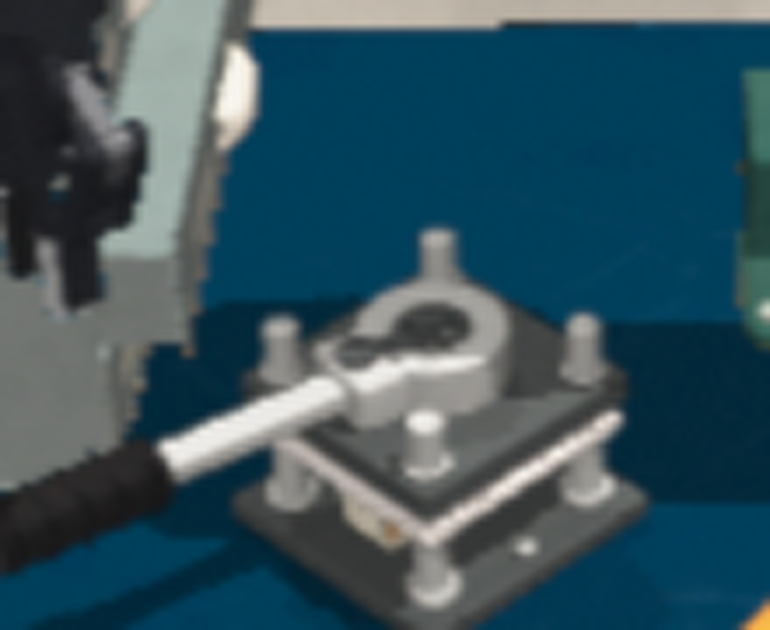

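View pics/t11.png

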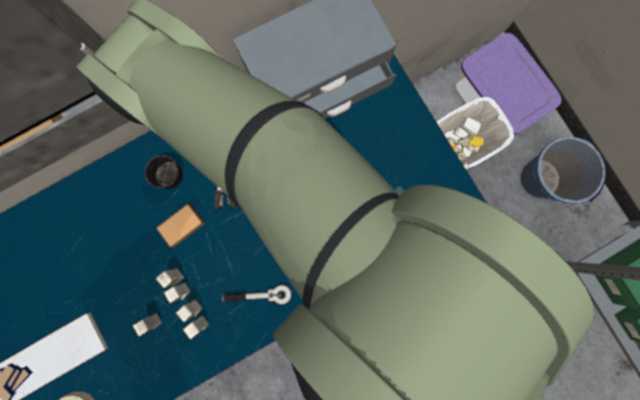

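```bash
python3 - <<'E'
from h import *
np.set_printoptions(precision=1,suppress=True)
a=np.load('scene11.npy'); u0,v0=270,195
A=np.clip(a[v0:v0+30,u0:u0+40].astype(float)*1.6,0,255).astype(np.uint8)
cv2.imwrite('pics/lev.png',cv2.resize(A,None,fx=18,fy=18,interpolation=cv2.INTER_CUBIC)[...,::-1])
h=1.13; C=np.array([.5001,.2966]); x=np.array([np.cos(h),np.sin(h)]); y=np.array([-x[1],x[0]])
for s in (.3,.22,0,-.15,-.22,-.3):
    T=C+x*(.036-.03*np.cos(s))-y*.03*np.sin(s); print(s,(proj('scene',[[*T,.113],[*(C+x*.036),.105]])-[u0,v0])*18+9)
E
```

```text
0.3 [[313.6 130.5]
 [191.4 266.1]]
0.22 [[325.1 136.2]
 [191.4 266.1]]
0 [[352.3 154.8]
 [191.4 266.1]]
-0.15 [[366.4 169.5]
 [191.4 266.1]]
-0.22 [[371.7 176.8]
 [191.4 266.1]]
-0.3 [[376.7 185.5]
 [191.4 266.1]]
```

View pics/lev.png

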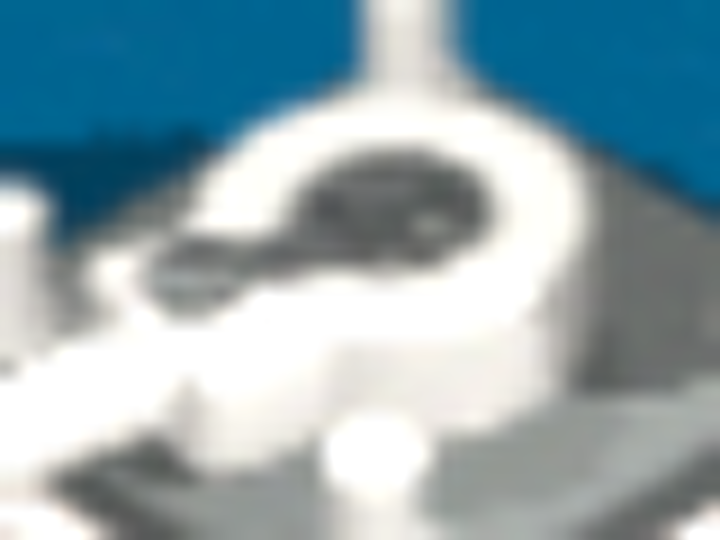

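```bash
python3 -m crank '[{"hand":0.6,"dx":0,"dy":0,"dz":0,"yaw":0.12},{"hand":0.5,"dx":0,"dy":0,"dz":0,"yaw":0.24},{"hand":0.4,"dx":0,"dy":0,"dz":0,"yaw":0.36},{"hand":0.3,"dx":0,"dy":0,"dz":0,"yaw":0.48},{"hand":0.3,"dx":0,"dy":0,"dz":0,"yaw":0.60},{"hand":0.3,"dx":0,"dy":0,"dz":0,"yaw":0.72},{"hand":0.3,"dx":0,"dy":0,"dz":0,"yaw":0.84},{"hand":0.3,"dx":0,"dy":0,"dz":0,"yaw":0.96},{"hand":0.3,"dx":0,"dy":0,"dz":0,"yaw":1.08},{"hand":0.3,"dx":0,"dy":0,"dz":0,"yaw":1.2},{"hand":0.3,"dx":0,"dy":0,"dz":0,"yaw":1.32},{"hand":0.3,"dx":0,"dy":0,"dz":0,"yaw":1.44}]'; python3 -m crank '[{"hand":0.3,"dx":0,"dy":0,"dz":0,"yaw":0.12},{"hand":0.3,"dx":0,"dy":0,"dz":0,"yaw":0.24},{"hand":0.3,"dx":0,"dy":0,"dz":0,"yaw":0.36},{"hand":0.3,"dx":0,"dy":0,"dz":0,"yaw":0.48},{"hand":0.3,"dx":0,"dy":0,"dz":0,"yaw":0.60},{"hand":0.3,"dx":0,"dy":0,"dz":0,"yaw":0.72},{"hand":0.3,"dx":0,"dy":0,"dz":0,"yaw":0.84},{"hand":0.3,"dx":0,"dy":0,"dz":0,"yaw":0.96},{"hand":0.3,"dx":0,"dy":0,"dz":0,"yaw":1.08},{"hand":0.3,"dx":0,"dy":0,"dz":0,"yaw":1.2},{"hand":0.3,"dx":0,"dy":0,"dz":0,"yaw":1.32},{"hand":0.3,"dx":0,"dy":0,"dz":0,"yaw":1.44}]'; python3 -c "
from h import *
st();rel(.5641,.4323,.16,1.13-np.pi/2)"
```

```text
clock: 16.48
position: [0.5603, 0.4492, 0.2004]
tool_rot: [-1.571, -0.0, 1.253]
force: [-0.4, 0.1, -0.6]
grip_width: 0.0596
clock: 17.48
position: [0.5604, 0.4492, 0.2004]
tool_rot: [-1.57, 0.0, -0.187]
force: [-0.5, -0.2, -0.7]
grip_width: 0.0601
17.4833 [0.5604 0.4492 0.2004] [-1.5703  0.0005 -0.1869] F [-0.5416 -0.2384 -0.6944] M [-0.0345  0.0689 -0.0525] w 0.060054173660471756 q [-1.0043  0.7492  0.4428  1.366  -0.3344  1.1    -0.7008]
dx 6.8 dy 40.4 dz -16.0 yaw 0.254
```

```bash
python3 -m crank '[{"hand":0.3,"dx":2,"dy":2,"dz":-4,"yaw":0.1},{"hand":0.3,"dx":5,"dy":10,"dz":-10,"yaw":0.2},{"hand":0.3,"dx":7,"dy":25,"dz":-16,"yaw":0.254},{"hand":0.3,"dx":7,"dy":40,"dz":-16,"yaw":0.254},{"hand":0.3,"dx":7,"dy":40,"dz":-16,"yaw":0.254}]'; python3 -c "
from h import *
st();rel(.5641,.4323,.08,1.13-np.pi/2);a=grab('scene','s12.png');rect(a,'s12c.png',190,130,340,250,5)"
```

```text
clock: 17.9
position: [0.5633, 0.4315, 0.1576]
tool_rot: [-1.574, 0.002, -0.435]
force: [-0.0, 0.1, -0.2]
grip_width: 0.0596
17.9 [0.5633 0.4315 0.1576] [-1.5739  0.002  -0.4353] F [-0.0147  0.0852 -0.1788] M [ 0.0177  0.0741 -0.0403] w 0.05964865924420529 q [-1.012   0.7911  0.4863  1.428  -0.3998  1.025  -0.8742]
dx 0.5 dy 77.6 dz 1.3 yaw 0.005
```

View pics/s12c.png

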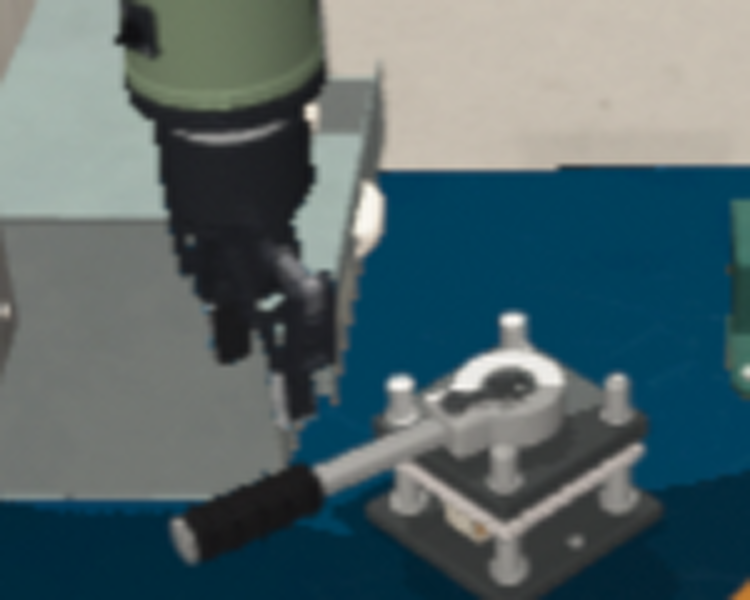

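```bash
python3 -c "
from h import *
P=plane('scene',[[240,232.5],[252.5,227.5]],.088)[:,:2]; d=P-[.5001,.2966];print(P,np.hypot(*d.T),np.arctan2(d[:,1],d[:,0]))"
python3 -m crank '[{"hand":0.3,"dx":0.5,"dy":15,"dz":1,"yaw":0},{"hand":0.3,"dx":0.5,"dy":35,"dz":1,"yaw":0},{"hand":0.3,"dx":0.5,"dy":55,"dz":1,"yaw":0},{"hand":0.3,"dx":0.5,"dy":70,"dz":1,"yaw":0},{"hand":0.45,"dx":0.5,"dy":76,"dz":1,"yaw":0},{"hand":0.6,"dx":0.5,"dy":78,"dz":1,"yaw":0},{"hand":0.6,"dx":0.5,"dy":78,"dz":1,"yaw":0},{"hand":0.6,"dx":0.5,"dy":78,"dz":1,"yaw":0}]'; python3 -c "
from h import *
st();a=grab('scene','s13.png');rect(a,'s13c.png',190,130,340,250,5)"
```

```text
[[0.56818785 0.44777349]
 [0.55073805 0.41459345]] [0.16579921 0.12840042] [1.1476136  1.16540753]
clock: 18.62
position: [0.5657, 0.4346, 0.083]
tool_rot: [-1.57, -0.001, -0.433]
force: [-0.2, 0.5, 0.0]
grip_width: 0.0344
18.6167 [0.5657 0.4346 0.083 ] [-1.5697 -0.0006 -0.4331] F [-0.2005  0.501   0.0147] M [-0.0262 -0.0028  0.0097] w 0.034370995755408536 q [-0.9926  0.8763  0.4466  1.4629 -0.4372  0.9007 -0.8462]
```

View pics/s13c.png

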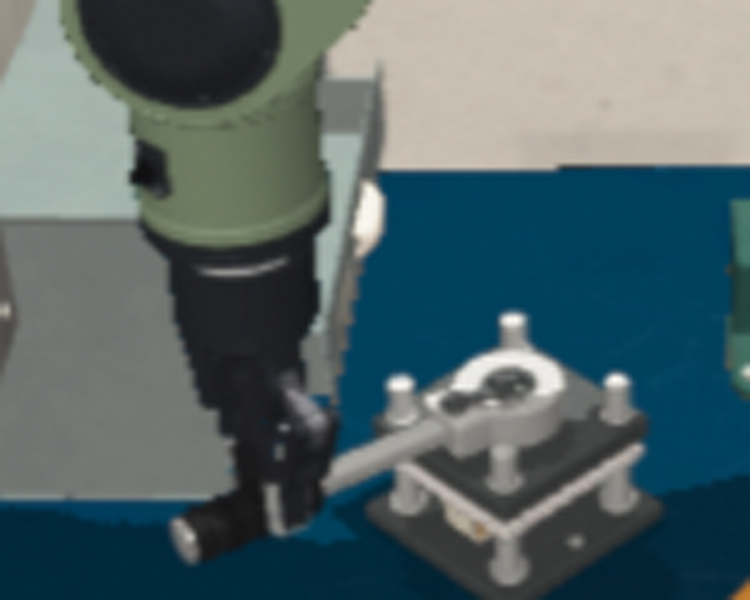

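```bash
python3 -m crank '[{"hand":0.6,"dx":-7.6,"dy":0,"dz":-0.2,"yaw":-0.05},{"hand":0.6,"dx":-19,"dy":0,"dz":-1.2,"yaw":-0.125},{"hand":0.6,"dx":-30.2,"dy":0,"dz":-3,"yaw":-0.2},{"hand":0.6,"dx":-44.9,"dy":0,"dz":-6.8,"yaw":-0.3},{"hand":0.6,"dx":-59.2,"dy":0,"dz":-12,"yaw":-0.4},{"hand":0.6,"dx":-72.9,"dy":0,"dz":-18.6,"yaw":-0.5},{"hand":0.6,"dx":-80,"dy":0,"dz":-22.7,"yaw":-0.55},{"hand":0.6,"dx":-80,"dy":0,"dz":-22.7,"yaw":-0.55}]'; python3 -c "
from h import *
st();a=grab('scene','s14.png');rect(a,'s14c.png',190,130,340,250,5);T=bot.observe()['position'][:2]-[.5001,.2966];print(np.hypot(*T),np.arctan2(T[1],T[0]))"
```

```text
clock: 19.33
position: [0.4818, 0.4481, 0.083]
tool_rot: [-1.569, -0.0, 0.121]
force: [-0.6, 0.2, -0.0]
grip_width: 0.0342
19.3333 [0.4818 0.4481 0.083 ] [-1.5695 -0.0001  0.1209] F [-0.6099  0.1646 -0.0137] M [ 0.0299  0.0297 -0.007 ] w 0.03419677144967514 q [-1.0318  0.7723  0.3057  1.6282 -0.3024  0.7872 -0.4721]
0.1522204789854391 1.6832786333234195
```

View pics/s14c.png

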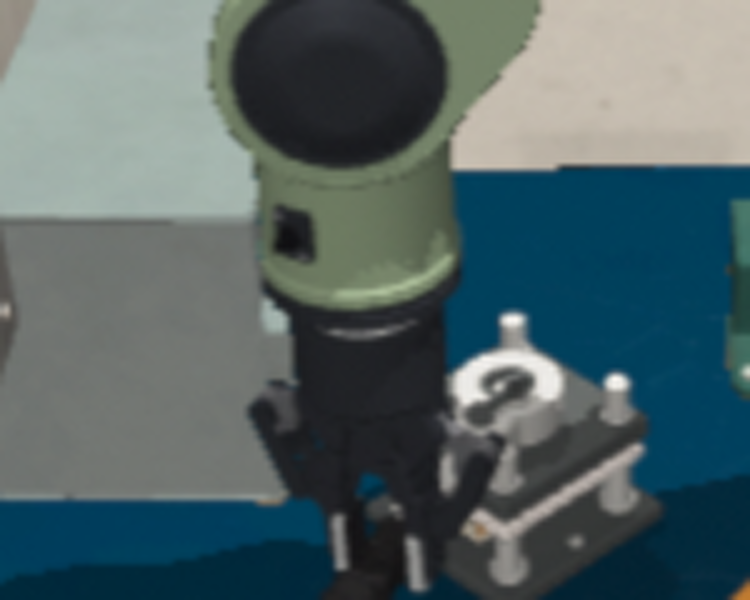

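```bash
python3 -m crank '[{"hand":0.6,"dx":7.6,"dy":0,"dz":-0.2,"yaw":0.05},{"hand":0.6,"dx":15.2,"dy":0,"dz":-0.8,"yaw":0.1},{"hand":0.6,"dx":22.7,"dy":0,"dz":-1.7,"yaw":0.15},{"hand":0.6,"dx":30.2,"dy":0,"dz":-3,"yaw":0.2},{"hand":0.6,"dx":37.6,"dy":0,"dz":-4.7,"yaw":0.25},{"hand":0.6,"dx":44.9,"dy":0,"dz":-6.8,"yaw":0.3},{"hand":0.6,"dx":52.1,"dy":0,"dz":-9.2,"yaw":0.35},{"hand":0.6,"dx":59.2,"dy":0,"dz":-12,"yaw":0.4},{"hand":0.6,"dx":66.1,"dy":0,"dz":-15.1,"yaw":0.45},{"hand":0.6,"dx":72.9,"dy":0,"dz":-18.6,"yaw":0.5}]'; python3 -c "
from h import *
st();T=bot.observe()['position'][:2]-[.5001,.2966];print(np.hypot(*T),np.arctan2(T[1],T[0]))"; python3 -m crank '[{"hand":0.6,"dx":7.6,"dy":0,"dz":-0.2,"yaw":0.05},{"hand":0.6,"dx":15.2,"dy":0,"dz":-0.8,"yaw":0.1},{"hand":0.6,"dx":22.7,"dy":0,"dz":-1.7,"yaw":0.15},{"hand":0.6,"dx":30.2,"dy":0,"dz":-3,"yaw":0.2},{"hand":0.6,"dx":37.6,"dy":0,"dz":-4.7,"yaw":0.25},{"hand":0.6,"dx":44.9,"dy":0,"dz":-6.8,"yaw":0.3},{"hand":0.6,"dx":49.3,"dy":0,"dz":-8.2,"yaw":0.33},{"hand":0.6,"dx":49.3,"dy":0,"dz":-8.2,"yaw":0.33}]'; python3 -c "
from h import *
st();T=bot.observe()['position'][:2]-[.5001,.2966];print(np.hypot(*T),np.arctan2(T[1],T[0]));a=grab('scene','s15.png');rect(a,'s15c.png',190,130,340,250,5)"
```

```text
clock: 20.22
position: [0.5584, 0.4373, 0.0822]
tool_rot: [-1.571, 0.0, -0.388]
force: [-4.6, -0.6, 1.5]
grip_width: 0.0347
20.2167 [0.5584 0.4373 0.0822] [-1.5708  0.0002 -0.3881] F [-4.5586 -0.6435  1.4671] M [-0.1101  0.8053  0.0376] w 0.03473064681741 q [-0.9989  0.87    0.4373  1.4747 -0.4289  0.8928 -0.8149]
0.15231033233389962 1.1782092302253153
clock: 20.88
position: [0.5996, 0.4144, 0.0823]
tool_rot: [-1.569, 0.003, -0.715]
force: [-8.4, 13.5, 2.3]
grip_width: 0.0342
20.8833 [0.5996 0.4144 0.0823] [-1.569   0.0034 -0.7151] F [-8.3967 13.5357  2.2642] M [1.7999 1.0883 0.1903] w 0.034188006469231196 q [-0.966   0.9165  0.5143  1.4144 -0.5081  0.9429 -1.0341]
0.1541922467790625 0.8692748890995949
```

View pics/s15c.png

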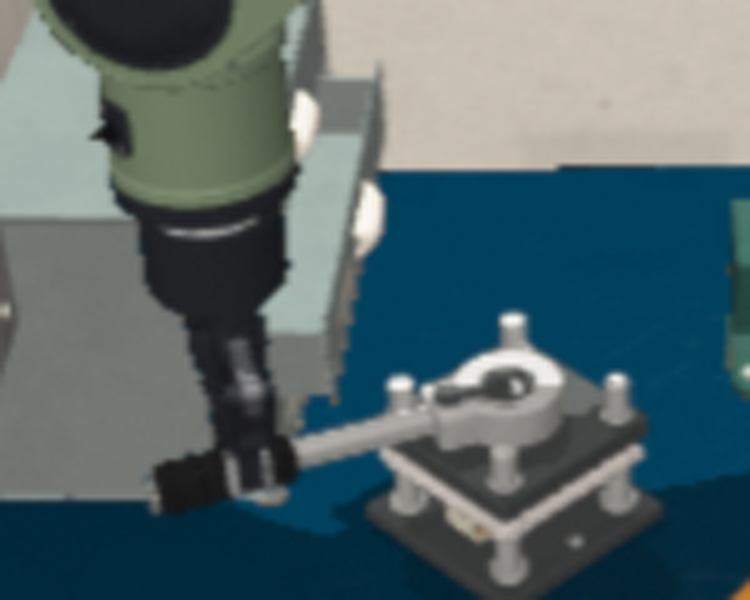

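```bash
python3 -m crank '[{"hand":0.6,"dx":-4,"dy":0,"dz":0,"yaw":-0.03},{"hand":0.6,"dx":-12,"dy":0,"dz":-0.5,"yaw":-0.08},{"hand":0.6,"dx":-22.7,"dy":0,"dz":-1.7,"yaw":-0.15},{"hand":0.6,"dx":-22.7,"dy":0,"dz":-1.7,"yaw":-0.15},{"hand":0.6,"dx":-22.7,"dy":0,"dz":-1.7,"yaw":-0.15}]'; python3 -c "
from h import *
st();T=bot.observe()['position'][:2]-[.5001,.2966];print(np.hypot(*T),np.arctan2(T[1],T[0]));h=np.arctan2(T[1],T[0]);rel(.5001+.187*np.cos(h),.2966+.187*np.sin(h),.082,h-np.pi/2)"
```

```text
clock: 21.35
position: [0.5825, 0.425, 0.0823]
tool_rot: [-1.57, -0.0, -0.566]
force: [-0.2, 0.8, 0.1]
grip_width: 0.0341
21.35 [0.5825 0.425  0.0823] [-1.5702 -0.0003 -0.5656] F [-0.1702  0.7706  0.0982] M [-0.0402 -0.0545  0.021 ] w 0.03406355615960655 q [-0.9812  0.8968  0.4809  1.4386 -0.471   0.921  -0.9334]
0.15259405239746882 1.0002024612728933
dx 0.2 dy 0.3 dz 34.4 yaw 0.005
```

```bash
python3 -m crank '[{"hand":0.6,"dx":0,"dy":0,"dz":10,"yaw":0},{"hand":0.6,"dx":0,"dy":0,"dz":24,"yaw":0},{"hand":0.66,"dx":0,"dy":0,"dz":34,"yaw":0},{"hand":0.68,"dx":0,"dy":0,"dz":34,"yaw":0},{"hand":0.68,"dx":0,"dy":0,"dz":34,"yaw":0}]'; python3 -m crank '[{"hand":0.68,"dx":-9.4,"dy":0,"dz":-0.2,"yaw":-0.05},{"hand":0.68,"dx":-23.3,"dy":0,"dz":-1.5,"yaw":-0.125},{"hand":0.68,"dx":-37.2,"dy":0,"dz":-3.7,"yaw":-0.2},{"hand":0.68,"dx":-55.3,"dy":0,"dz":-8.4,"yaw":-0.3},{"hand":0.68,"dx":-72.8,"dy":0,"dz":-14.8,"yaw":-0.4},{"hand":0.68,"dx":-89.7,"dy":0,"dz":-22.9,"yaw":-0.5},{"hand":0.68,"dx":-105.6,"dy":0,"dz":-32.7,"yaw":-0.6},{"hand":0.68,"dx":-115.7,"dy":0,"dz":-40.1,"yaw":-0.667},{"hand":0.68,"dx":-121.5,"dy":0,"dz":-44.8,"yaw":-0.707},{"hand":0.68,"dx":-121.5,"dy":0,"dz":-44.8,"yaw":-0.707}]'; python3 -c "
from h import *
st();T=bot.observe()['position'][:2]-[.5001,.2966];print(np.hypot(*T),np.arctan2(T[1],T[0]));a=grab('scene','s16.png');rect(a,'s16c.png',190,130,340,250,5)"
```

```text
clock: 21.77
position: [0.6008, 0.4529, 0.0817]
tool_rot: [-1.571, -0.001, -0.565]
force: [-0.2, -0.3, -0.5]
grip_width: 0.0272
clock: 22.6
position: [0.4723, 0.48, 0.0823]
tool_rot: [-1.571, 0.001, 0.145]
force: [-0.0, 0.1, 0.9]
grip_width: 0.0272
22.6 [0.4723 0.48   0.0823] [-1.5708  0.0007  0.1453] F [-0.0413  0.1235  0.9342] M [-0.0548 -0.0059  0.0011] w 0.02717868788610606 q [-1.0726  0.7954  0.3101  1.5812 -0.3052  0.8137 -0.4934]
0.18552647916465764 1.72137716361278
```

View pics/s16c.png

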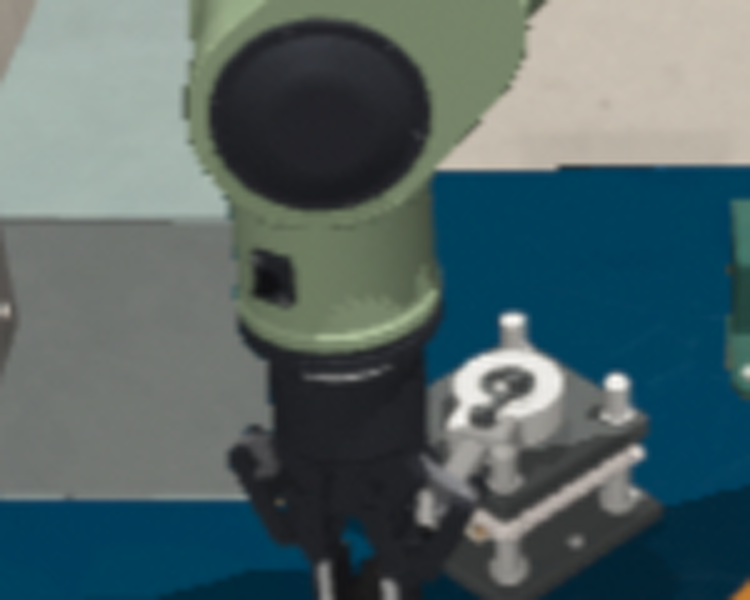

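```bash
python3 -m crank '[{"hand":0.68,"dx":11.2,"dy":0,"dz":-0.3,"yaw":0.06},{"hand":0.68,"dx":22.3,"dy":0,"dz":-1.3,"yaw":0.12},{"hand":0.68,"dx":33.3,"dy":0,"dz":-3,"yaw":0.18},{"hand":0.68,"dx":44.2,"dy":0,"dz":-5.3,"yaw":0.24},{"hand":0.68,"dx":55,"dy":0,"dz":-8.3,"yaw":0.3},{"hand":0.68,"dx":65.5,"dy":0,"dz":-11.9,"yaw":0.36},{"hand":0.68,"dx":75.8,"dy":0,"dz":-16.2,"yaw":0.42},{"hand":0.68,"dx":85.9,"dy":0,"dz":-21,"yaw":0.48},{"hand":0.68,"dx":95.6,"dy":0,"dz":-26.5,"yaw":0.54},{"hand":0.68,"dx":105,"dy":0,"dz":-32.5,"yaw":0.6}]'; python3 -c "
from h import *
st();T=bot.observe()['position'][:2]-[.5001,.2966];print(np.hypot(*T),np.arctan2(T[1],T[0]))"; python3 -m crank '[{"hand":0.68,"dx":11.2,"dy":0,"dz":-0.3,"yaw":0.06},{"hand":0.68,"dx":22.3,"dy":0,"dz":-1.3,"yaw":0.12},{"hand":0.68,"dx":29.7,"dy":0,"dz":-2.4,"yaw":0.16},{"hand":0.68,"dx":33.3,"dy":0,"dz":-3,"yaw":0.18},{"hand":0.68,"dx":33.3,"dy":0,"dz":-3,"yaw":0.18}]'; python3 -c "
from h import *
st();T=bot.observe()['position'][:2]-[.5001,.2966];print(np.hypot(*T),np.arctan2(T[1],T[0]))"
```

```text
clock: 23.48
position: [0.583, 0.4629, 0.0817]
tool_rot: [-1.571, 0.0, -0.462]
force: [-2.3, 0.4, 0.4]
grip_width: 0.0276
23.4833 [0.583  0.4629 0.0817] [-1.5712  0.0002 -0.4619] F [-2.3125  0.3979  0.409 ] M [0.1027 0.6069 0.0312] w 0.02759959361960294 q [-0.9979  0.9282  0.4635  1.3591 -0.4523  0.9596 -0.8968]
0.1857907793372859 1.1085683332403506
clock: 23.9
position: [0.6117, 0.4451, 0.0818]
tool_rot: [-1.571, -0.001, -0.639]
force: [-0.8, 0.2, 0.5]
grip_width: 0.0274
23.9 [0.6117 0.4451 0.0818] [-1.5709 -0.0008 -0.6394] F [-0.801   0.2234  0.5396] M [ 0.0889  0.2368 -0.0459] w 0.02742917109827238 q [-0.9684  0.9563  0.5051  1.3189 -0.4918  0.9896 -1.0131]
0.18575047612342013 0.9261505653705637
```

```bash
python3 -m crank '[{"hand":0.68,"dx":5.5,"dy":0,"dz":-0.1,"yaw":0.03},{"hand":0.68,"dx":7.5,"dy":0,"dz":-0.2,"yaw":0.04},{"hand":0.68,"dx":7.5,"dy":0,"dz":-0.2,"yaw":0.04}]'; python3 -m crank '[{"hand":0.68,"dx":-9.3,"dy":0,"dz":-0.2,"yaw":-0.05},{"hand":0.68,"dx":-22.3,"dy":0,"dz":-1.3,"yaw":-0.12},{"hand":0.68,"dx":-37,"dy":0,"dz":-3.7,"yaw":-0.2},{"hand":0.68,"dx":-51.4,"dy":0,"dz":-7.2,"yaw":-0.28},{"hand":0.68,"dx":-65.5,"dy":0,"dz":-11.9,"yaw":-0.36},{"hand":0.68,"dx":-79.2,"dy":0,"dz":-17.7,"yaw":-0.44},{"hand":0.68,"dx":-92.4,"dy":0,"dz":-24.6,"yaw":-0.52},{"hand":0.68,"dx":-105,"dy":0,"dz":-32.5,"yaw":-0.6},{"hand":0.68,"dx":-117,"dy":0,"dz":-41.4,"yaw":-0.68},{"hand":0.68,"dx":-128.1,"dy":0,"dz":-51.2,"yaw":-0.76},{"hand":0.68,"dx":-136,"dy":0,"dz":-59.1,"yaw":-0.82},{"hand":0.68,"dx":-138.5,"dy":0,"dz":-61.8,"yaw":-0.84}]'; python3 -c "
from h import *
st();T=bot.observe()['position'][:2]-[.5001,.2966];print(np.hypot(*T),np.arctan2(T[1],T[0]));a=grab('scene','s17.png');rect(a,'s17c.png',190,130,340,250,5)"
```

```text
clock: 24.15
position: [0.6169, 0.4413, 0.0819]
tool_rot: [-1.571, -0.0, -0.677]
force: [-1.1, 1.3, -0.5]
grip_width: 0.0273
clock: 25.15
position: [0.4684, 0.4803, 0.0822]
tool_rot: [-1.571, 0.0, 0.169]
force: [0.1, 0.6, -1.0]
grip_width: 0.0272
25.15 [0.4684 0.4803 0.0822] [-1.5705  0.0003  0.1686] F [ 0.0723  0.5829 -1.0333] M [ 0.0577 -0.1081  0.02  ] w 0.02715096405879228 q [-1.0766  0.7915  0.3076  1.5892 -0.303   0.8083 -0.4757]
0.18637638975134116 1.7416242225308822
```

View pics/s17c.png

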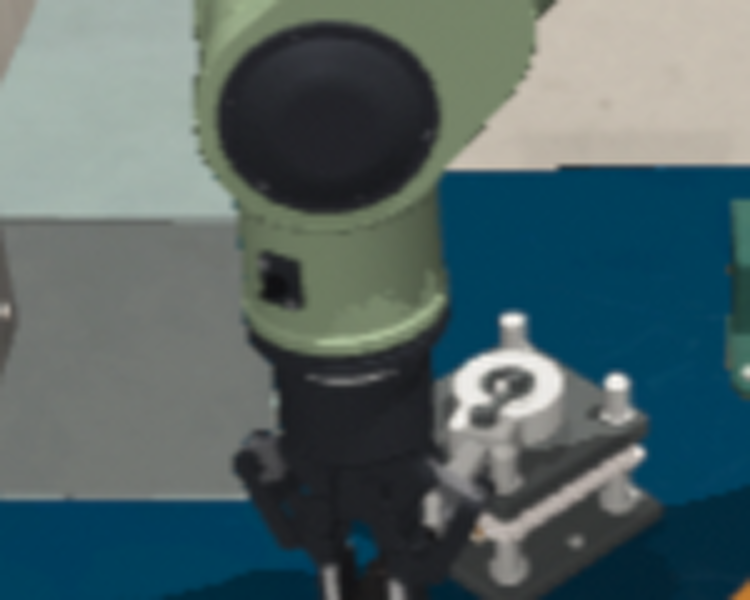

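```bash
python3 -m crank '[{"hand":0.68,"dx":11.2,"dy":0,"dz":-0.3,"yaw":0.06},{"hand":0.68,"dx":22.3,"dy":0,"dz":-1.3,"yaw":0.12},{"hand":0.68,"dx":33.3,"dy":0,"dz":-3,"yaw":0.18},{"hand":0.68,"dx":37,"dy":0,"dz":-3.7,"yaw":0.2},{"hand":0.68,"dx":37,"dy":0,"dz":-3.7,"yaw":0.2}]'; python3 -m crank '[{"hand":0.68,"dx":9.3,"dy":0,"dz":-0.2,"yaw":0.05},{"hand":0.68,"dx":18.6,"dy":0,"dz":-0.9,"yaw":0.1},{"hand":0.68,"dx":18.6,"dy":0,"dz":-0.9,"yaw":0.1}]';  python3 -m crank '[{"hand":0.68,"dx":9.3,"dy":0,"dz":-0.2,"yaw":0.05},{"hand":0.68,"dx":18.6,"dy":0,"dz":-0.9,"yaw":0.1},{"hand":0.68,"dx":18.6,"dy":0,"dz":-0.9,"yaw":0.1}]'
```

```text
clock: 25.62
position: [0.5083, 0.4818, 0.0817]
tool_rot: [-1.571, -0.001, -0.038]
force: [0.2, 0.2, -0.3]
grip_width: 0.0275
clock: 25.87
position: [0.5267, 0.4801, 0.0818]
tool_rot: [-1.571, -0.001, -0.139]
force: [1.0, -0.9, 0.4]
grip_width: 0.0275
clock: 26.12
position: [0.5446, 0.4767, 0.0818]
tool_rot: [-1.571, -0.001, -0.237]
force: [0.2, -0.7, 0.6]
grip_width: 0.0272
```

```bash
python3 -m crank '[{"hand":0.68,"dx":9.3,"dy":0,"dz":-0.2,"yaw":0.05},{"hand":0.68,"dx":18.6,"dy":0,"dz":-0.9,"yaw":0.1}]';  python3 -m crank '[{"hand":0.68,"dx":9.3,"dy":0,"dz":-0.2,"yaw":0.05},{"hand":0.68,"dx":18.6,"dy":0,"dz":-0.9,"yaw":0.1}]'; python3 -c "
from h import *
a=grab('scene','s18.png');rect(a,'s18c.png',190,130,340,250,5)"
```

```text
clock: 26.28
position: [0.5603, 0.4729, 0.0817]
tool_rot: [-1.571, 0.001, -0.333]
force: [-1.8, 1.6, -0.8]
grip_width: 0.0273
clock: 26.45
position: [0.5779, 0.466, 0.0817]
tool_rot: [-1.571, 0.001, -0.434]
force: [-1.7, 0.4, -0.9]
grip_width: 0.0273
```

View pics/s18c.png

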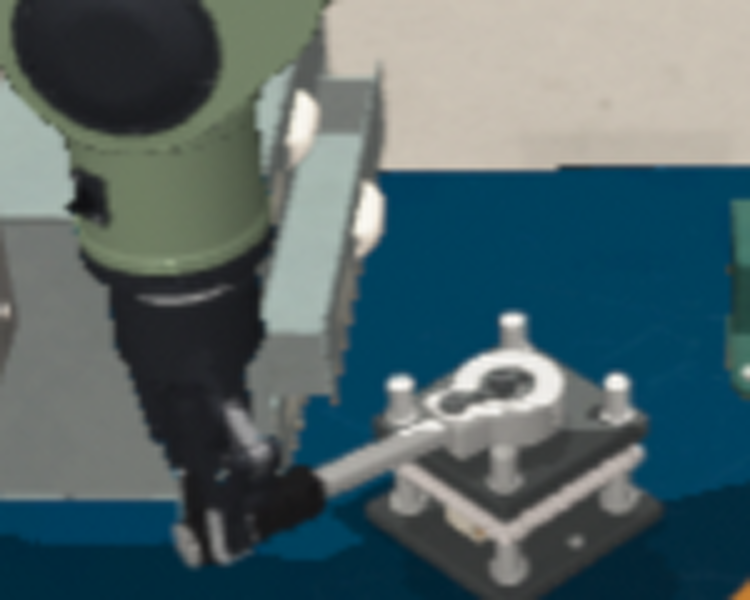

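```bash
python3 - <<'E'
from h import *
for f in ('s12','s13','s15','s18'):
    g=cv2.imread(f'pics/{f}.png').astype(int).sum(2)//3
    out=[]
    for u in range(296,312,3):
        col=g[218:250,u].astype(float); w=np.clip(col-130,0,None); out.append(round(float((w*np.arange(218,250)).sum()/max(w.sum(),1)),2))
    print(f,out)
g=[cv2.resize(cv2.imread(f'pics/{f}.png')[205:250,262:325],None,fx=6,fy=6,interpolation=cv2.INTER_CUBIC) for f in('s12','s18')]
cv2.imwrite('pics/cmp.png',np.hstack(g))
E
```

```text
s12 [232.54, 230.94, 229.04, 226.97, 225.04, 223.24]
s13 [232.53, 230.96, 229.04, 226.97, 225.05, 223.26]
s15 [232.84, 230.98, 229.07, 227.12, 225.12, 223.53]
s18 [232.97, 231.38, 229.6, 227.47, 225.52, 223.79]
```

View pics/cmp.png

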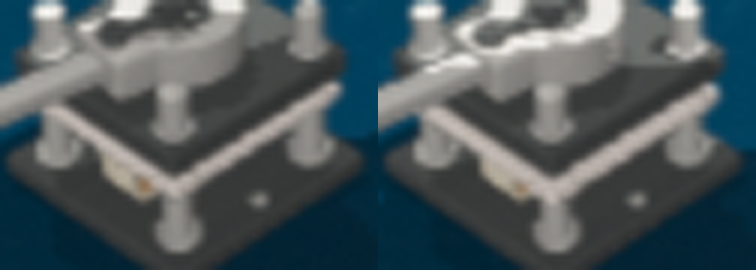

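```bash
cat > plat.py <<'E'
from h import *
def edge(f):
    g=cv2.imread(f'pics/{f}.png').astype(float).mean(2); o=[]
    for u in range(297,312):
        c=g[:,u]; v0=int(round(232.5-(u-296)*0.635)); seg=c[v0-4:v0+9]; k=np.argmax(seg[:8]); 
        # bottom crossing of level 105
        for i in range(k,len(seg)-1):
            if seg[i]>=110>seg[i+1]: o.append((u,v0-4+i+(seg[i]-110)/(seg[i]-seg[i+1]))); break
    return dict(o)
r=edge('s12')
import sys
for f in sys.argv[1:]:
    e=edge(f); d=[e[u]-r[u] for u in e if u in r]; print(f,np.round(np.median(d),2),'px ->',np.round(np.median(d)/.3125,2),'mm', len(d))
E
python3 plat.py s9 s11 s13 s14 s15 s16 s17 s18
```

```text
s9 0.29 px -> 0.93 mm 14
s11 0.29 px -> 0.92 mm 14
s13 0.02 px -> 0.06 mm 14
s14 -0.0 px -> -0.0 mm 14
s15 0.45 px -> 1.45 mm 14
s16 0.45 px -> 1.45 mm 14
s17 0.86 px -> 2.75 mm 14
s18 1.0 px -> 3.2 mm 14
```

```bash
python3 -m crank '[{"hand":0.68,"dx":9.3,"dy":0,"dz":-0.2,"yaw":0.05},{"hand":0.68,"dx":18.6,"dy":0,"dz":-0.9,"yaw":0.1},{"hand":0.68,"dx":27.8,"dy":0,"dz":-2.1,"yaw":0.15},{"hand":0.68,"dx":37,"dy":0,"dz":-3.7,"yaw":0.2}]'; python3 -m crank '[{"hand":0.68,"dx":5.5,"dy":0,"dz":-0.1,"yaw":0.03},{"hand":0.68,"dx":9.3,"dy":0,"dz":-0.2,"yaw":0.05},{"hand":0.68,"dx":9.3,"dy":0,"dz":-0.2,"yaw":0.05}]'; python3 -c "
from h import *
st();T=bot.observe()['position'][:2]-[.5001,.2966];print(np.hypot(*T),np.arctan2(T[1],T[0]));a=grab('scene','s19.png');rect(a,'s19c.png',190,130,340,250,5)"; python3 plat.py s18 s19
```

```text
clock: 26.83
position: [0.6099, 0.447, 0.0818]
tool_rot: [-1.571, 0.001, -0.634]
force: [-2.0, 2.0, -0.3]
grip_width: 0.0276
clock: 27.08
position: [0.6183, 0.4403, 0.0819]
tool_rot: [-1.571, -0.0, -0.686]
force: [-1.4, 1.6, -0.4]
grip_width: 0.0274
27.0833 [0.6183 0.4403 0.0819] [-1.5709 -0.0001 -0.6855] F [-1.4345  1.5769 -0.3712] M [ 0.2768  0.3068 -0.0195] w 0.02744722212657272 q [-0.9623  0.9635  0.5183  1.3103 -0.5053  0.9977 -1.0417]
0.1860324040599346 0.8825849334780776
s18 1.0 px -> 3.2 mm 14
s19 1.29 px -> 4.12 mm 14
```

View pics/s19c.png

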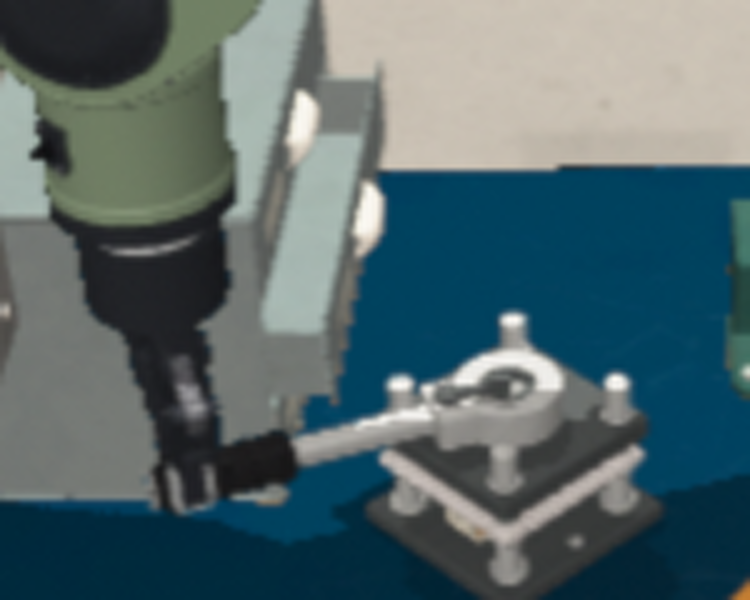

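```bash
python3 -m crank '[{"hand":0.68,"dx":-11.2,"dy":0,"dz":-0.3,"yaw":-0.06},{"hand":0.68,"dx":-31.5,"dy":0,"dz":-2.7,"yaw":-0.17},{"hand":0.68,"dx":-51.4,"dy":0,"dz":-7.2,"yaw":-0.28},{"hand":0.68,"dx":-70.7,"dy":0,"dz":-14,"yaw":-0.39},{"hand":0.68,"dx":-89.2,"dy":0,"dz":-22.8,"yaw":-0.5},{"hand":0.68,"dx":-89.2,"dy":0,"dz":-22.8,"yaw":-0.5},{"hand":0.68,"dx":-79.2,"dy":0,"dz":-17.7,"yaw":-0.44},{"hand":0.68,"dx":-65.5,"dy":0,"dz":-11.9,"yaw":-0.36},{"hand":0.68,"dx":-51.4,"dy":0,"dz":-7.2,"yaw":-0.28},{"hand":0.68,"dx":-37,"dy":0,"dz":-3.7,"yaw":-0.2},{"hand":0.68,"dx":-22.3,"dy":0,"dz":-1.3,"yaw":-0.12},{"hand":0.68,"dx":-11.2,"dy":0,"dz":-0.3,"yaw":-0.06}]'; python3 -m crank '[{"hand":0.68,"dx":11.2,"dy":0,"dz":-0.3,"yaw":0.06},{"hand":0.68,"dx":11.2,"dy":0,"dz":-0.3,"yaw":0.06}]'; python3 -c "
from h import *
st();T=bot.observe()['position'][:2]-[.5001,.2966];print(np.hypot(*T),np.arctan2(T[1],T[0]));a=grab('scene','s20.png');rect(a,'s20c.png',190,130,340,250,5)"; python3 plat.py s19 s20
```

```text
clock: 28.13
position: [0.6102, 0.4469, 0.0819]
tool_rot: [-1.571, -0.0, -0.63]
force: [-1.7, 0.8, 0.6]
grip_width: 0.0274
clock: 28.3
position: [0.6197, 0.4389, 0.0819]
tool_rot: [-1.571, -0.001, -0.69]
force: [-1.4, 0.3, 0.3]
grip_width: 0.0275
28.3 [0.6197 0.4389 0.0819] [-1.571  -0.0013 -0.6901] F [-1.377   0.2837  0.266 ] M [0.2321 0.1897 0.0261] w 0.02752273198344357 q [-0.962   0.9652  0.5228  1.3091 -0.5084  0.999  -1.0422]
0.18592847656874817 0.8718681603042039
s19 1.29 px -> 4.12 mm 14
s20 1.34 px -> 4.3 mm 14
```

```bash
python3 -m crank '[{"hand":0.68,"dx":-9.3,"dy":0,"dz":-0.2,"yaw":-0.05},{"hand":0.68,"dx":-22.3,"dy":0,"dz":-1.3,"yaw":-0.12},{"hand":0.68,"dx":-37,"dy":0,"dz":-3.7,"yaw":-0.2},{"hand":0.68,"dx":-51.4,"dy":0,"dz":-7.2,"yaw":-0.28},{"hand":0.68,"dx":-65.5,"dy":0,"dz":-11.9,"yaw":-0.36},{"hand":0.68,"dx":-79.2,"dy":0,"dz":-17.7,"yaw":-0.44},{"hand":0.68,"dx":-92.4,"dy":0,"dz":-24.6,"yaw":-0.52},{"hand":0.68,"dx":-105,"dy":0,"dz":-32.5,"yaw":-0.6},{"hand":0.68,"dx":-117,"dy":0,"dz":-41.4,"yaw":-0.68},{"hand":0.68,"dx":-128.1,"dy":0,"dz":-51.2,"yaw":-0.76},{"hand":0.68,"dx":-136,"dy":0,"dz":-59.1,"yaw":-0.82},{"hand":0.68,"dx":-141,"dy":0,"dz":-64.6,"yaw":-0.86}]';python3 -m crank '[{"hand":0.68,"dx":0,"dy":0,"dz":0,"yaw":0},{"hand":0.68,"dx":0,"dy":0,"dz":0,"yaw":0}]'; python3 -c "
from h import *
st();T=bot.observe()['position'][:2]-[.5001,.2966];print(np.hypot(*T),np.arctan2(T[1],T[0]));a=grab('scene','s21.png');rect(a,'s21c.png',250,180,330,240,9)"; python3 plat.py s21
```

```text
clock: 29.35
position: [0.4661, 0.4808, 0.0822]
tool_rot: [-1.57, 0.0, 0.183]
force: [1.2, 0.5, -0.9]
grip_width: 0.0273
clock: 29.52
position: [0.4678, 0.4805, 0.0823]
tool_rot: [-1.57, -0.0, 0.175]
force: [0.5, 0.2, 0.2]
grip_width: 0.0274
29.5167 [0.4678 0.4805 0.0823] [-1.5703 -0.0002  0.1755] F [0.5425 0.1703 0.2121] M [-0.0289 -0.0232 -0.0371] w 0.027403610668487306 q [-1.0806  0.7916  0.3123  1.5906 -0.3076  0.8078 -0.466 ]
0.18675169216476203 1.744658635235508
s21 1.29 px -> 4.12 mm 14
```

View pics/s21c.png

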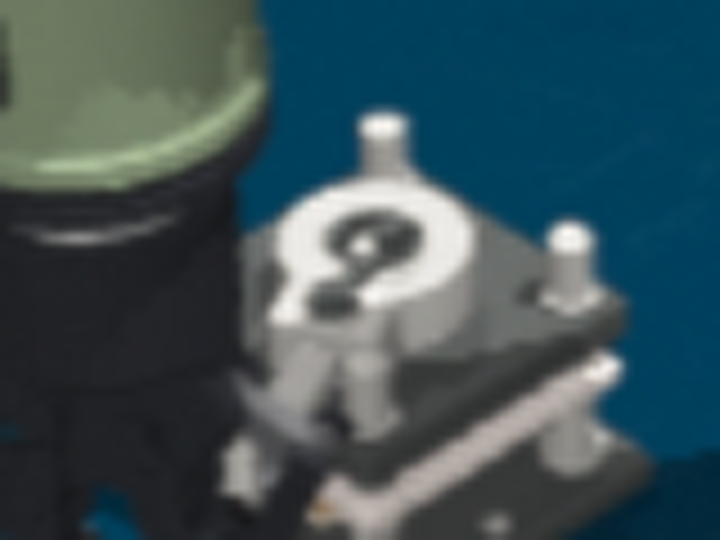

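```bash
python3 -m crank '[{"hand":0.68,"dx":11.2,"dy":0,"dz":-0.3,"yaw":0.06},{"hand":0.68,"dx":22.3,"dy":0,"dz":-1.3,"yaw":0.12},{"hand":0.68,"dx":33.3,"dy":0,"dz":-3,"yaw":0.18},{"hand":0.68,"dx":44.2,"dy":0,"dz":-5.3,"yaw":0.24},{"hand":0.68,"dx":55,"dy":0,"dz":-8.3,"yaw":0.3},{"hand":0.68,"dx":65.5,"dy":0,"dz":-11.9,"yaw":0.36},{"hand":0.68,"dx":75.8,"dy":0,"dz":-16.2,"yaw":0.42},{"hand":0.68,"dx":85.9,"dy":0,"dz":-21,"yaw":0.48}]'; python3 -m crank '[{"hand":0.68,"dx":9.3,"dy":0,"dz":-0.2,"yaw":0.05},{"hand":0.68,"dx":18.6,"dy":0,"dz":-0.9,"yaw":0.1}]';  python3 -c "
from h import *
a=grab('scene','s22.png')";python3 -m crank '[{"hand":0.68,"dx":9.3,"dy":0,"dz":-0.2,"yaw":0.05},{"hand":0.68,"dx":18.6,"dy":0,"dz":-0.9,"yaw":0.1}]'; python3 -m crank '[{"hand":0.68,"dx":9.3,"dy":0,"dz":-0.2,"yaw":0.05},{"hand":0.68,"dx":18.6,"dy":0,"dz":-0.9,"yaw":0.1}]'; python3 -m crank '[{"hand":0.68,"dx":9.3,"dy":0,"dz":-0.2,"yaw":0.05},{"hand":0.68,"dx":14.9,"dy":0,"dz":-0.6,"yaw":0.08},{"hand":0.68,"dx":14.9,"dy":0,"dz":-0.6,"yaw":0.08}]'; python3 -c "
from h import *
st();T=bot.observe()['position'][:2]-[.5001,.2966];print(np.hypot(*T),np.arctan2(T[1],T[0]));a=grab('scene','s23.png');rect(a,'s23c.png',190,130,340,250,5)"; python3 plat.py s22 s23
```

```text
clock: 30.23
position: [0.5573, 0.4741, 0.0817]
tool_rot: [-1.571, -0.0, -0.309]
force: [-1.5, 0.2, 0.4]
grip_width: 0.0272
clock: 30.4
position: [0.5745, 0.4677, 0.0815]
tool_rot: [-1.571, 0.0, -0.409]
force: [-4.1, 0.6, 0.1]
grip_width: 0.0275
clock: 30.62
position: [0.5904, 0.4599, 0.0816]
tool_rot: [-1.571, 0.001, -0.506]
force: [-3.1, 0.4, -0.9]
grip_width: 0.0275
clock: 30.78
position: [0.6066, 0.4499, 0.0816]
tool_rot: [-1.571, 0.0, -0.607]
force: [-2.0, 0.9, 0.3]
grip_width: 0.0276
clock: 31.03
position: [0.6193, 0.44, 0.0817]
tool_rot: [-1.571, -0.001, -0.688]
force: [-0.6, 1.4, -0.0]
grip_width: 0.0271
31.0333 [0.6193 0.44   0.0817] [-1.5708 -0.0007 -0.6878] F [-0.5917  1.3979 -0.0183] M [0.2747 0.2161 0.0349] w 0.027066887462752428 q [-0.9643  0.9663  0.5255  1.3085 -0.5118  0.9999 -1.0391]
0.18644785878052808 0.8770731277357375
s22 1.39 px -> 4.44 mm 14
s23 1.59 px -> 5.08 mm 14
```

View pics/s23c.png

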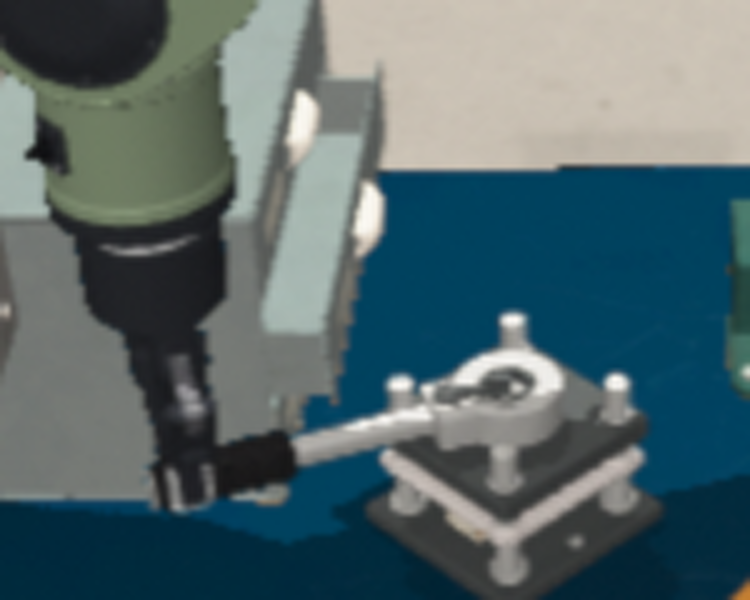

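```bash
python3 -m crank '[{"hand":0.68,"dx":-9.3,"dy":0,"dz":-0.2,"yaw":-0.05},{"hand":0.68,"dx":-22.3,"dy":0,"dz":-1.3,"yaw":-0.12},{"hand":0.68,"dx":-37,"dy":0,"dz":-3.7,"yaw":-0.2},{"hand":0.68,"dx":-51.4,"dy":0,"dz":-7.2,"yaw":-0.28},{"hand":0.68,"dx":-65.5,"dy":0,"dz":-11.9,"yaw":-0.36},{"hand":0.68,"dx":-79.2,"dy":0,"dz":-17.7,"yaw":-0.44},{"hand":0.68,"dx":-92.4,"dy":0,"dz":-24.6,"yaw":-0.52},{"hand":0.68,"dx":-105,"dy":0,"dz":-32.5,"yaw":-0.6},{"hand":0.68,"dx":-117,"dy":0,"dz":-41.4,"yaw":-0.68},{"hand":0.68,"dx":-128.1,"dy":0,"dz":-51.2,"yaw":-0.76},{"hand":0.68,"dx":-137,"dy":0,"dz":-60,"yaw":-0.83},{"hand":0.68,"dx":-140,"dy":0,"dz":-63.5,"yaw":-0.85}]';python3 -m crank '[{"hand":0.68,"dx":11.2,"dy":0,"dz":-0.3,"yaw":0.06},{"hand":0.68,"dx":22.3,"dy":0,"dz":-1.3,"yaw":0.12},{"hand":0.68,"dx":33.3,"dy":0,"dz":-3,"yaw":0.18},{"hand":0.68,"dx":44.2,"dy":0,"dz":-5.3,"yaw":0.24},{"hand":0.68,"dx":55,"dy":0,"dz":-8.3,"yaw":0.3},{"hand":0.68,"dx":65.5,"dy":0,"dz":-11.9,"yaw":0.36},{"hand":0.68,"dx":75.8,"dy":0,"dz":-16.2,"yaw":0.42},{"hand":0.68,"dx":85.9,"dy":0,"dz":-21,"yaw":0.48}]'; python3 -m crank '[{"hand":0.68,"dx":9.3,"dy":0,"dz":-0.2,"yaw":0.05},{"hand":0.68,"dx":18.6,"dy":0,"dz":-0.9,"yaw":0.1}]'
```

```text
clock: 32.08
position: [0.4679, 0.4809, 0.0821]
tool_rot: [-1.57, 0.001, 0.171]
force: [-0.4, -0.3, 0.3]
grip_width: 0.0274
clock: 32.75
position: [0.5584, 0.4739, 0.0819]
tool_rot: [-1.571, 0.0, -0.319]
force: [-4.0, 0.6, 0.4]
grip_width: 0.0272
clock: 32.92
position: [0.5755, 0.4675, 0.0818]
tool_rot: [-1.571, 0.001, -0.418]
force: [-2.3, 1.7, 0.4]
grip_width: 0.0274
```

```bash
python3 -m crank '[{"hand":0.68,"dx":9.3,"dy":0,"dz":-0.2,"yaw":0.05},{"hand":0.68,"dx":13,"dy":0,"dz":-0.5,"yaw":0.07}]'; python3 -c "
from h import *
st();T=bot.observe()['position'][:2]-[.5001,.2966];print(np.hypot(*T),np.arctan2(T[1],T[0]));a=grab('scene','s24.png')"; python3 plat.py s24
```

```text
clock: 33.08
position: [0.5879, 0.4613, 0.0818]
tool_rot: [-1.57, 0.0, -0.489]
force: [-1.7, 3.7, 0.1]
grip_width: 0.0274
33.0833 [0.5879 0.4613 0.0818] [-1.5704  0.     -0.4892] F [-1.6924  3.7472  0.0584] M [0.8508 0.5629 0.0018] w 0.027429739128155013 q [-1.      0.9366  0.483   1.3507 -0.4717  0.9678 -0.9065]
0.18659953823617326 1.0809469594095258
s24 1.58 px -> 5.06 mm 14
```

```bash
python3 -m crank '[{"hand":0.68,"dx":5.6,"dy":0,"dz":-0.1,"yaw":0.03},{"hand":0.68,"dx":11.2,"dy":0,"dz":-0.3,"yaw":0.06}]';python3 -m crank '[{"hand":0.68,"dx":5.6,"dy":0,"dz":-0.1,"yaw":0.03},{"hand":0.68,"dx":11.2,"dy":0,"dz":-0.3,"yaw":0.06}]';python3 -m crank '[{"hand":0.68,"dx":5.6,"dy":0,"dz":-0.1,"yaw":0.03},{"hand":0.68,"dx":11.2,"dy":0,"dz":-0.3,"yaw":0.06}]'; python3 -c "
from h import *
st();T=bot.observe()['position'][:2]-[.5001,.2966];print(np.hypot(*T),np.arctan2(T[1],T[0]));a=grab('scene','s25.png');rect(a,'s25c.png',250,180,330,240,9)"; python3 plat.py s25
```

```text
clock: 33.3
position: [0.5963, 0.4564, 0.0818]
tool_rot: [-1.571, 0.001, -0.546]
force: [-3.3, 2.9, -0.4]
grip_width: 0.0272
clock: 33.47
position: [0.6065, 0.4499, 0.082]
tool_rot: [-1.57, 0.0, -0.608]
force: [-2.6, 5.2, -1.0]
grip_width: 0.0276
clock: 33.63
position: [0.6159, 0.4431, 0.082]
tool_rot: [-1.57, 0.0, -0.668]
force: [-1.6, 5.0, -0.9]
grip_width: 0.0267
33.6333 [0.6159 0.4431 0.082 ] [-1.5702  0.0001 -0.6684] F [-1.5605  5.0242 -0.862 ] M [ 0.9583  0.3147 -0.0312] w 0.026689247179290054 q [-0.97    0.964   0.5241  1.3123 -0.5114  0.9977 -1.0249]
0.18667398578155348 0.9019463537026822
s25 1.58 px -> 5.07 mm 14
```

View pics/s25c.png

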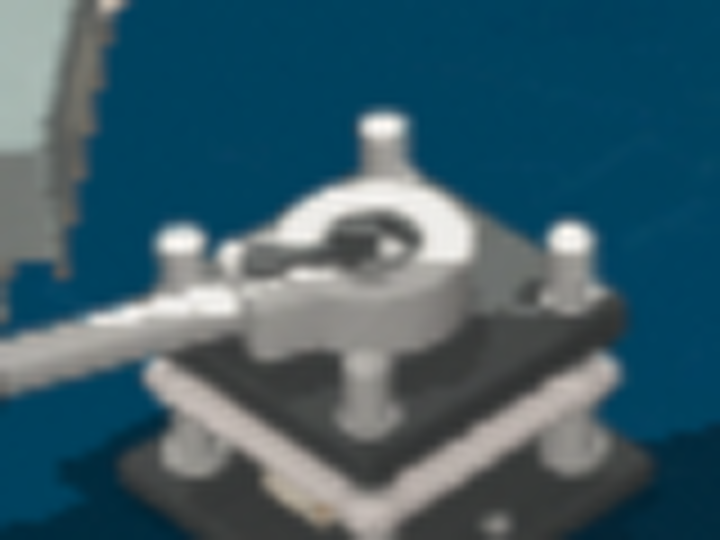

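```bash
python3 - <<'E'
from h import *
np.set_printoptions(precision=1,suppress=True)
a=cv2.imread('pics/s25.png'); u0,v0=270,192
A=np.clip(a[v0:v0+26,u0:u0+36].astype(float)*1.5,0,255).astype(np.uint8)
cv2.imwrite('pics/lev2.png',cv2.resize(A,None,fx=20,fy=20,interpolation=cv2.INTER_CUBIC))
h=.905; C=np.array([.5001,.2966]); x=np.array([np.cos(h),np.sin(h)]); y=np.array([-x[1],x[0]])
f=lambda P:(proj('scene',P)-[u0,v0])*20+10
print('head top c',f([[*C,.1]]),'pivot',f([[*(C+x*.036),.105]]),'spindle top',f([[*C,.097]]))
for s in (.3,.22,0,-.22,-.3):
    T=C+x*(.036-.03*np.cos(s))-y*.03*np.sin(s); print(s,f([[*T,.113]]))
for k in (-1,1): print('head edge',f([[*(C+y*k*.031),.1],[*(C-x*k*.031),.1]]))
E
```

```text
head top c [[430.9 291.1]] pivot [[187.  325.1]] spindle top [[431.7 308.2]]
0.3 [[355.8 194.7]]
0.22 [[365.7 202.7]]
0 [[387. 227.]]
-0.22 [[398.6 254. ]]
-0.3 [[400.4 264.3]]
head edge [[354.  171.3]
 [222.7 345. ]]
head edge [[510.4 414.9]
 [636.4 238. ]]
```

View pics/lev2.png

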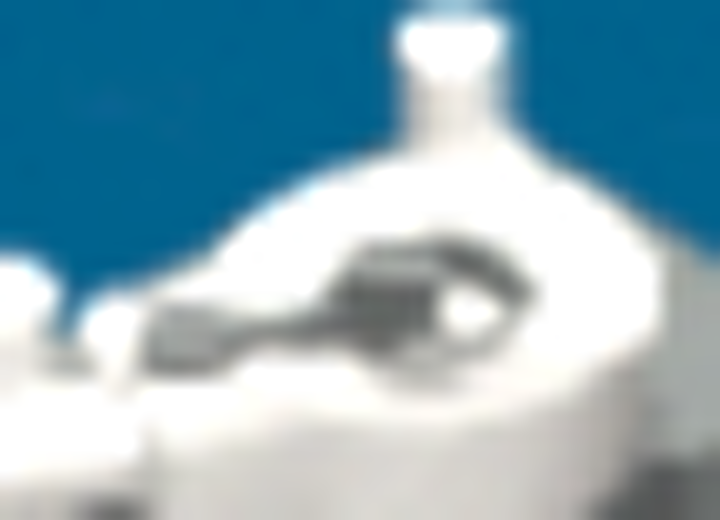

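```bash
cat > plat2.py <<'E'
from h import *
import sys
def edge(f,us,line):
    g=cv2.imread(f'pics/{f}.png').astype(float).mean(2); o={}
    for u in us:
        v0=int(round(line(u))); seg=g[v0-5:v0+9,u]; d=np.diff(seg); 
        w=np.clip(-d,0,None)
        k=np.argmin(d[2:])+2; w=w[max(k-2,0):k+3]; o[u]=(w*np.arange(max(k-2,0),max(k-2,0)+len(w))).sum()/w.sum()+v0-4.5
    return o
R_=(range(296,313),lambda u:233.0-(u-296)*.635)
L_=(range(272,288),lambda u:225.5+(u-272)*.62)
for f in sys.argv[1:]:
    s=f
    for S in (R_,L_):
        r=edge('s12',*S); e=edge(f,*S); d=np.array([e[u]-r[u] for u in e]); s+='  %.2f px %.2f mm (sd %.2f)'%(np.median(d),np.median(d)/.3125,d.std())
    print(s)
E
python3 plat2.py s11 s13 s15 s18 s19 s20 s21 s22 s23 s24 s25
python3 - <<'E'
from h import *
g=[cv2.resize(cv2.imread(f'pics/{f}.png')[215:252,265:315],None,fx=7,fy=7,interpolation=cv2.INTER_CUBIC) for f in('s12','s23','s19','s25')]
cv2.imwrite('pics/cmp2.png',np.vstack([np.hstack(g[:2]),np.hstack(g[2:])]))
E
```

```text
s11  -0.00 px -0.00 mm (sd 0.12)  -0.01 px -0.03 mm (sd 0.02)
s13  -0.00 px -0.01 mm (sd 0.05)  0.00 px 0.01 mm (sd 0.01)
s15  0.35 px 1.12 mm (sd 0.10)  0.02 px 0.06 mm (sd 1.65)
s18  0.87 px 2.80 mm (sd 0.12)  0.00 px 0.01 mm (sd 1.50)
s19  1.18 px 3.79 mm (sd 0.20)  0.07 px 0.22 mm (sd 1.48)
s20  1.21 px 3.87 mm (sd 1.01)  0.01 px 0.02 mm (sd 1.50)
s21  1.14 px 3.64 mm (sd 0.20)  0.25 px 0.81 mm (sd 5.52)
s22  1.29 px 4.13 mm (sd 0.99)  0.01 px 0.02 mm (sd 1.47)
s23  1.52 px 4.87 mm (sd 0.93)  0.04 px 0.13 mm (sd 2.20)
s24  1.52 px 4.86 mm (sd 0.93)  0.05 px 0.15 mm (sd 2.20)
s25  1.51 px 4.83 mm (sd 0.93)  0.07 px 0.21 mm (sd 2.20)
```

View pics/cmp2.png

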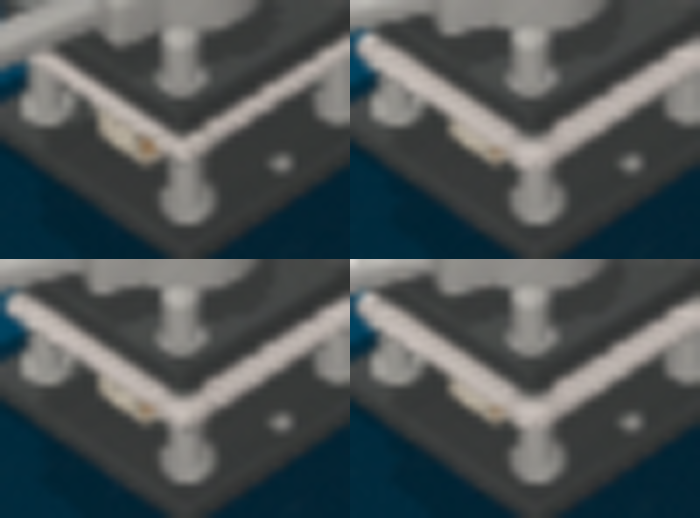

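```bash
python3 -c "
from h import *
C=np.array([.4995,.295]);x=np.array([np.cos(-.295),np.sin(-.295)]);y=np.array([-x[1],x[0]])
for a,b in((-.05,.0),(-.05,.03),(0,.05)):
    P=C+x*a+y*b; q=proj('scene',[[*P,.05],[*P,.045]]);print(q,q[1]-q[0])"
python3 -m crank '[{"hand":0.68,"dx":3.7,"dy":0,"dz":0,"yaw":0.02},{"hand":0.68,"dx":5.6,"dy":0,"dz":-0.1,"yaw":0.03}]';python3 -m crank '[{"hand":0.68,"dx":0,"dy":0,"dz":0,"yaw":0},{"hand":0.68,"dx":0,"dy":0,"dz":0,"yaw":0}]'; python3 -c "
from h import *
st();T=bot.observe()['position'][:2]-[.5001,.2966];print(np.hypot(*T),np.arctan2(T[1],T[0]));a=grab('scene','s26.png')"; python3 plat2.py s26
```

```text
[[304.12453026 227.62509773]
 [304.16640603 228.99976021]] [0.04187577 1.37466248]
[[296.23545688 232.47812611]
 [296.29452927 233.85875268]] [0.05907239 1.38062657]
[[278.97698171 227.59211527]
 [279.07114776 228.96557046]] [0.09416605 1.37345519]
clock: 33.85
position: [0.62, 0.4393, 0.0819]
tool_rot: [-1.571, -0.0, -0.698]
force: [-2.9, 3.2, -0.5]
grip_width: 0.0275
clock: 34.02
position: [0.6198, 0.4394, 0.0819]
tool_rot: [-1.571, -0.0, -0.696]
force: [-1.6, 2.7, -0.4]
grip_width: 0.0273
34.0167 [0.6198 0.4394 0.0819] [-1.5709 -0.0001 -0.6958] F [-1.6055  2.7195 -0.3745] M [0.5797 0.3357 0.062 ] w 0.027311375528258748 q [-0.9653  0.9676  0.5303  1.3082 -0.517   1.0018 -1.0427]
0.18629331633841684 0.8733371623525789
s26  1.51 px 4.83 mm (sd 0.93)  0.05 px 0.17 mm (sd 2.20)
```

```bash
python3 -m crank '[{"hand":0.68,"dx":-9.3,"dy":0,"dz":-0.2,"yaw":-0.05},{"hand":0.68,"dx":-22.3,"dy":0,"dz":-1.3,"yaw":-0.12},{"hand":0.68,"dx":-37,"dy":0,"dz":-3.7,"yaw":-0.2},{"hand":0.68,"dx":-51.4,"dy":0,"dz":-7.2,"yaw":-0.28},{"hand":0.68,"dx":-65.5,"dy":0,"dz":-11.9,"yaw":-0.36}]'; python3 -c "
from h import *
st();a=grab('scene','s27.png')"; python3 plat2.py s27; python3 plat.py s26 s27
python3 -m crank '[{"hand":0.68,"dx":-13,"dy":0,"dz":-0.4,"yaw":-0.07},{"hand":0.68,"dx":-27.8,"dy":0,"dz":-2.1,"yaw":-0.15},{"hand":0.68,"dx":-42.4,"dy":0,"dz":-4.9,"yaw":-0.23},{"hand":0.68,"dx":-56.8,"dy":0,"dz":-8.9,"yaw":-0.31},{"hand":0.68,"dx":-70.7,"dy":0,"dz":-14,"yaw":-0.39},{"hand":0.68,"dx":-84.2,"dy":0,"dz":-20.2,"yaw":-0.47},{"hand":0.68,"dx":-87.6,"dy":0,"dz":-21.9,"yaw":-0.49}]'; python3 -c "
from h import *
st();T=bot.observe()['position'][:2]-[.5001,.2966];print(np.hypot(*T),np.arctan2(T[1],T[0]));a=grab('scene','s28.png');rect(a,'s28c.png',250,180,330,240,9)"; python3 plat2.py s28; python3 plat.py s28
```

```text
clock: 34.48
position: [0.5617, 0.4721, 0.0819]
tool_rot: [-1.571, -0.001, -0.332]
force: [0.2, -0.2, -0.3]
grip_width: 0.0274
34.4833 [0.5617 0.4721 0.0819] [-1.5713 -0.001  -0.3319] F [ 0.19   -0.1539 -0.2891] M [-0.1122 -0.1115 -0.0174] w 0.027397293634822774 q [-1.0249  0.9081  0.4472  1.3951 -0.4356  0.9365 -0.8008]
s27  1.51 px 4.84 mm (sd 0.92)  0.04 px 0.13 mm (sd 2.20)
s26 1.58 px -> 5.07 mm 14
s27 1.57 px -> 5.02 mm 14
clock: 35.12
position: [0.4702, 0.4805, 0.0821]
tool_rot: [-1.571, 0.001, 0.159]
force: [-0.3, 1.0, -0.2]
grip_width: 0.0271
35.1167 [0.4702 0.4805 0.0821] [-1.5709  0.0006  0.1594] F [-0.2939  1.0239 -0.1963] M [ 0.0403 -0.0462 -0.0292] w 0.027092463285148943 q [-1.084   0.7965  0.3237  1.5849 -0.3188  0.8133 -0.471 ]
0.1863386818221815 1.7317606673564652
s28  1.51 px 4.84 mm (sd 0.93)  0.17 px 0.53 mm (sd 5.13)
s28 1.53 px -> 4.9 mm 14
```

View pics/s28c.png

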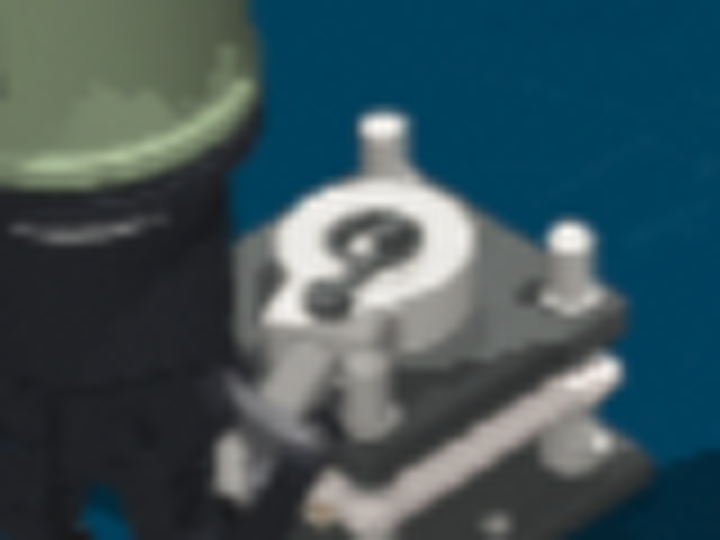

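```bash
python3 -m crank '[{"hand":0.68,"dx":11.2,"dy":0,"dz":-0.3,"yaw":0.06},{"hand":0.68,"dx":22.3,"dy":0,"dz":-1.3,"yaw":0.12},{"hand":0.68,"dx":33.3,"dy":0,"dz":-3,"yaw":0.18}]' | grep -E "force|rot"; for i in 1; do python3 -m crank '[{"hand":0.68,"dx":11.2,"dy":0,"dz":-0.3,"yaw":0.06}]' | grep -E "force|rot"; done; python3 -m crank '[{"hand":0.68,"dx":11.2,"dy":0,"dz":-0.3,"yaw":0.06}]' | grep -E "force|rot"; python3 -m crank '[{"hand":0.68,"dx":11.2,"dy":0,"dz":-0.3,"yaw":0.06}]' | grep -E "force|rot"; python3 -m crank '[{"hand":0.68,"dx":11.2,"dy":0,"dz":-0.3,"yaw":0.06}]' | grep -E "force|rot"; python3 -m crank '[{"hand":0.68,"dx":11.2,"dy":0,"dz":-0.3,"yaw":0.06}]' | grep -E "force|rot"; python3 -m crank '[{"hand":0.68,"dx":11.2,"dy":0,"dz":-0.3,"yaw":0.06}]' | grep -E "force|rot"; python3 -m crank '[{"hand":0.68,"dx":11.2,"dy":0,"dz":-0.3,"yaw":0.06}]' | grep -E "force|rot"; python3 -m crank '[{"hand":0.68,"dx":11.2,"dy":0,"dz":-0.3,"yaw":0.06}]' | grep -E "force|rot"; python3 -c "
from h import *
st();T=bot.observe()['position'][:2]-[.5001,.2966];print(np.hypot(*T),np.arctan2(T[1],T[0]));a=grab('scene','s29.png');rect(a,'s29c.png',190,130,340,250,5)"; python3 plat2.py s29
```

```text
tool_rot: [-1.571, -0.001, -0.032]
force: [-0.5, -0.5, 0.2]
tool_rot: [-1.571, -0.001, -0.092]
force: [-0.2, 0.9, 1.1]
tool_rot: [-1.571, -0.001, -0.152]
force: [-0.7, 0.9, -0.2]
tool_rot: [-1.571, -0.001, -0.212]
force: [-1.5, -0.5, -0.3]
tool_rot: [-1.571, -0.001, -0.272]
force: [-2.4, -0.3, 0.5]
tool_rot: [-1.571, -0.0, -0.332]
force: [-3.0, -0.6, 0.1]
tool_rot: [-1.571, 0.0, -0.392]
force: [-3.6, -0.7, -0.1]
tool_rot: [-1.572, 0.0, -0.452]
force: [-4.9, 0.5, 0.3]
tool_rot: [-1.572, 0.0, -0.511]
force: [-5.8, -0.1, -0.0]
36.0833 [0.5917 0.4592 0.0816] [-1.5717  0.0005 -0.5114] F [-5.7587 -0.134  -0.0474] M [0.0119 1.0695 0.0373] w 0.027094307214664996 q [-0.9976  0.9423  0.4918  1.3435 -0.4799  0.9746 -0.9192]
0.18665381864069736 1.0579578650265382
s29  1.52 px 4.87 mm (sd 0.93)  0.05 px 0.16 mm (sd 2.20)
```

View pics/s29c.png

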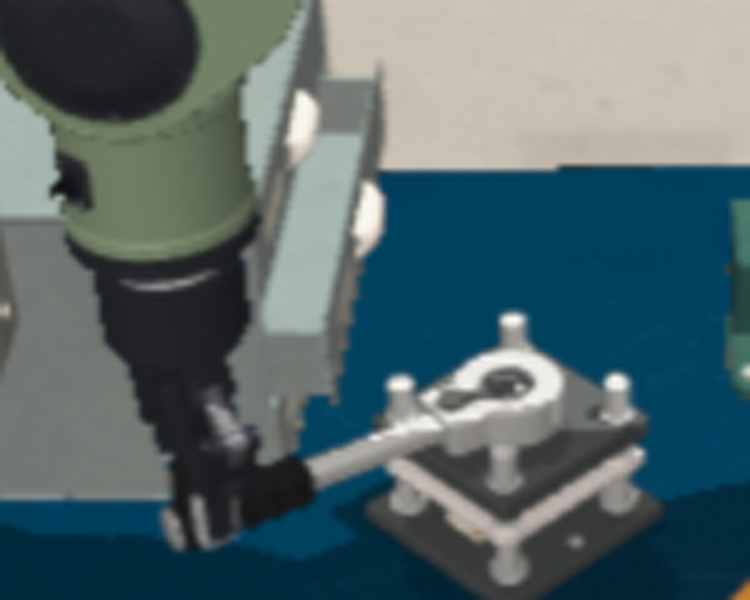

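```bash
python3 -m crank '[{"hand":0.68,"dx":11.2,"dy":0,"dz":-0.3,"yaw":0.06}]' | grep -E "force|rot"; python3 -m crank '[{"hand":0.68,"dx":11.2,"dy":0,"dz":-0.3,"yaw":0.06}]' | grep -E "force|rot"; python3 -m crank '[{"hand":0.68,"dx":9.3,"dy":0,"dz":-0.2,"yaw":0.05}]' | grep -E "force|rot"; python3 -m crank '[{"hand":0.68,"dx":0,"dy":0,"dz":0,"yaw":0}]' | grep -E "force|rot"; python3 -c "
from h import *
st();T=bot.observe()['position'][:2]-[.5001,.2966];print(np.hypot(*T),np.arctan2(T[1],T[0]));a=grab('scene','s30.png');rect(a,'s30c.png',190,130,340,250,5)"; python3 plat2.py s30;python3 plat.py s29 s30
```

```text
tool_rot: [-1.571, 0.0, -0.566]
force: [-1.1, 0.7, -0.5]
tool_rot: [-1.571, -0.0, -0.629]
force: [-1.7, 1.8, -0.3]
tool_rot: [-1.57, -0.0, -0.68]
force: [-1.7, 1.9, -1.1]
tool_rot: [-1.571, -0.001, -0.681]
force: [-0.7, 1.6, 0.2]
36.4667 [0.6192 0.4405 0.0819] [-1.5707 -0.0015 -0.6809] F [-0.6617  1.5533  0.243 ] M [ 0.3671  0.227  -0.0171] w 0.027356570043469034 q [-0.968   0.9679  0.5316  1.3083 -0.517   1.0012 -1.0298]
0.18676961290744493 0.8793111663900154
s30  1.51 px 4.82 mm (sd 0.94)  0.04 px 0.12 mm (sd 2.20)
s29 1.58 px -> 5.06 mm 14
s30 1.58 px -> 5.07 mm 14
```

View pics/s30c.png

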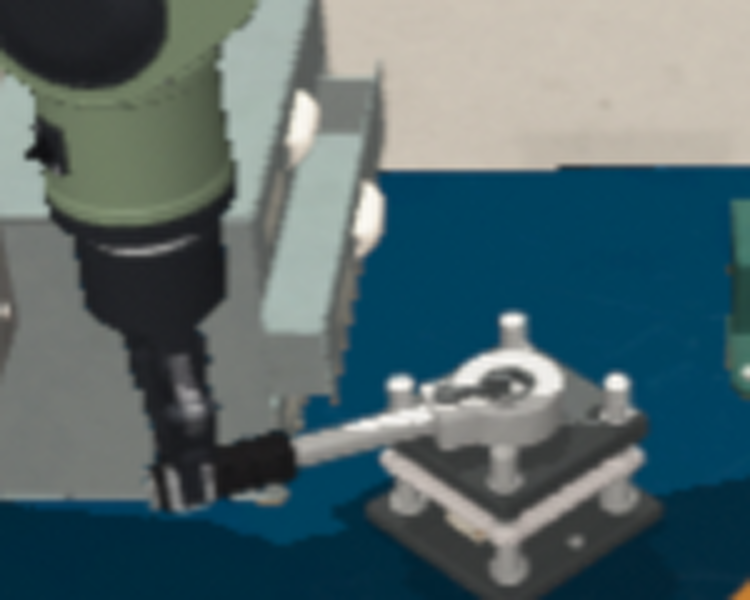

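```bash
python3 -m crank '[{"hand":0.68,"dx":-9.3,"dy":0,"dz":-0.2,"yaw":-0.05},{"hand":0.68,"dx":-18.6,"dy":0,"dz":-0.9,"yaw":-0.1},{"hand":0.68,"dx":-27.8,"dy":0,"dz":-2.1,"yaw":-0.15},{"hand":0.66,"dx":-26.8,"dy":0,"dz":-2.1,"yaw":-0.15},{"hand":0.55,"dx":-26.5,"dy":0,"dz":-2.1,"yaw":-0.15},{"hand":0.45,"dx":-26.5,"dy":0,"dz":-2.1,"yaw":-0.15},{"hand":0.45,"dx":-26.5,"dy":-3,"dz":-2.1,"yaw":-0.15},{"hand":0.45,"dx":-26.5,"dy":-15,"dz":-2.1,"yaw":-0.15},{"hand":0.45,"dx":-26.5,"dy":-35,"dz":-2.1,"yaw":-0.15},{"hand":0.45,"dx":-26.5,"dy":-60,"dz":-2.1,"yaw":-0.15},{"hand":0.45,"dx":-26.5,"dy":-90,"dz":-2.1,"yaw":-0.15},{"hand":0.45,"dx":-26.5,"dy":-115,"dz":-2.1,"yaw":-0.15}]'; python3 -c "
from h import *
rel(.40,.52,.25,.0)"
```

```text
clock: 37.52
position: [0.596, 0.4567, 0.2]
tool_rot: [-1.57, -0.001, -0.527]
force: [0.2, 0.3, -0.3]
grip_width: 0.0467
dx -201.2 dy -50.3 dz -43.8 yaw -0.527
```

```bash
python3 -m crank '[{"hand":0.45,"dx":-10,"dy":-5,"dz":-2,"yaw":-0.03},{"hand":0.45,"dx":-30,"dy":-12,"dz":-6,"yaw":-0.08},{"hand":0.45,"dx":-55,"dy":-20,"dz":-12,"yaw":-0.15},{"hand":0.45,"dx":-80,"dy":-30,"dz":-17,"yaw":-0.22},{"hand":0.45,"dx":-105,"dy":-40,"dz":-23,"yaw":-0.3},{"hand":0.45,"dx":-130,"dy":-46,"dz":-28,"yaw":-0.38},{"hand":0.45,"dx":-155,"dy":-50,"dz":-33,"yaw":-0.46},{"hand":0.45,"dx":-180,"dy":-50,"dz":-38,"yaw":-0.54},{"hand":0.45,"dx":-205,"dy":-50,"dz":-43,"yaw":-0.62},{"hand":0.45,"dx":-230,"dy":-50,"dz":-48,"yaw":-0.7},{"hand":0.45,"dx":-255,"dy":-50,"dz":-54,"yaw":-0.78},{"hand":0.45,"dx":-280,"dy":-50,"dz":-60,"yaw":-0.84}]'; python3 -m crank '[{"hand":0.45,"dx":-20,"dy":0,"dz":10,"yaw":-0.05},{"hand":0.45,"dx":-40,"dy":0,"dz":20,"yaw":-0.1},{"hand":0.45,"dx":-55,"dy":0,"dz":30,"yaw":-0.14},{"hand":0.45,"dx":-60,"dy":0,"dz":32,"yaw":-0.15},{"hand":0.45,"dx":-60,"dy":0,"dz":32,"yaw":-0.15}]'; python3 -c "
from h import *
st();a=grab('scene','s31.png');b=grab('top','t31.png');rect(a,'s31c.png',215,170,325,250,7);rect(b,'t31c.png',240,110,340,225,5)"; python3 plat2.py s31; python3 plat.py s31
```

```text
clock: 38.52
position: [0.3222, 0.5458, 0.2478]
tool_rot: [-1.57, -0.001, 0.318]
force: [-0.3, 0.3, -0.1]
grip_width: 0.047
clock: 38.93
position: [0.255, 0.5581, 0.2473]
tool_rot: [-1.57, -0.0, 0.466]
force: [0.9, 0.1, -0.7]
grip_width: 0.0471
38.9333 [0.255  0.5581 0.2473] [-1.5702 -0.      0.4659] F [ 0.8507  0.1415 -0.6946] M [ 0.043   0.0145 -0.0639] w 0.047062976328892635 q [-1.4661  0.508   0.3356  1.6281 -0.1877  1.037  -0.6081]
s31  -1.06 px -3.38 mm (sd 3.30)  0.04 px 0.14 mm (sd 2.20)
s31 0.16 px -> 0.5 mm 2
```

View pics/s31c.png

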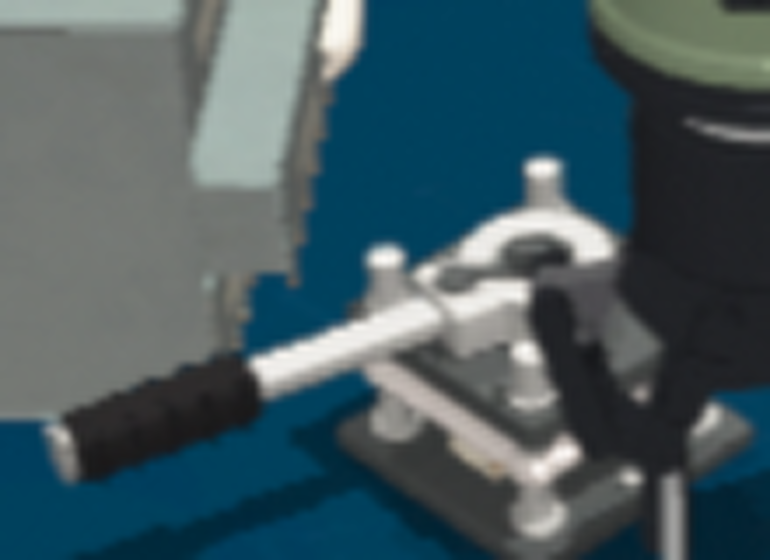

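View pics/t31.png

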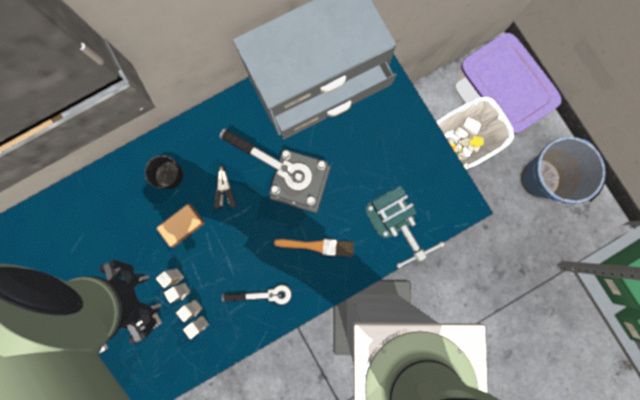

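View pics/t31c.png

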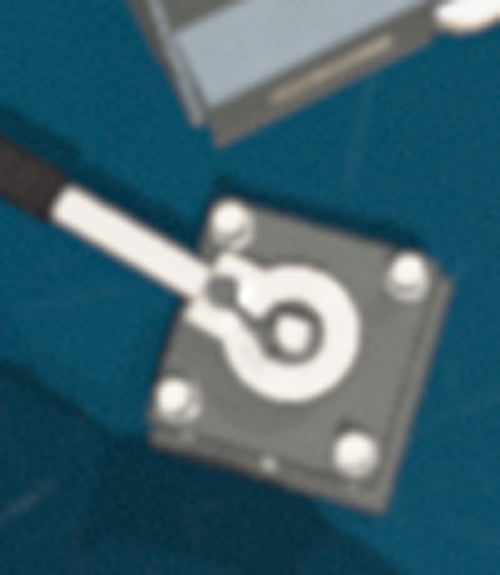

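```bash
python3 - <<'E'
from h import *
def tri(u,v):
    o1,d1=ray('top',[u]);o2,d2=ray('scene',[v]);d1,d2=d1[0],d2[0]
    s=np.linalg.lstsq(np.c_[d1,-d2],o2-o1,rcond=None)[0]; p,q=o1+s[0]*d1,o2+s[1]*d2; return (p+q)/2,np.linalg.norm(p-q)
out={}
for n,f,(u0,v0,u1,v1) in(('top','t31',(212,120,262,160)),('scene','s31',(220,215,256,242))):
    c=cv2.imread(f'pics/{f}.png')[v0:v1,u0:u1].astype(int); m=((c.max(2)<75)&(c[...,0]-c[...,2]<20)).astype(np.uint8)
    k,l,s,ce=cv2.connectedComponentsWithStats(m); i=1+np.argmax(s[1:,4]); out[n]=ce[i]+[u0,v0]; print(n,out[n],s[i])
print(tri(out['top'],out['scene']))
im=cv2.imread('pics/t31.png'); 
a=np.array([220,290])/5+[240,110]; t=np.array([268,326])/5+[240,110]; c=np.array([294,333])/5+[240,110]
A=plane('top',[a],.105)[0][:2];T=plane('top',[t],.113)[0][:2];C=plane('top',[c],.1)[0][:2]
d=C-A; e=T-A; print('selector approx',np.arctan2(d[0]*e[1]-d[1]*e[0],d@e),np.hypot(*d),np.hypot(*e))
E
```

```text
top [237.31353135 141.25082508] [ 10  10  32  24 303]
scene [237.88321168 228.72262774] [  4   5  28  18 274]
(array([0.58336378, 0.4385205 , 0.08885885]), np.float64(0.0027436274514914764))
selector approx -0.15744593391390213 0.03865323038537323 0.02890874585068693
```

```bash
python3 - <<'E'
from h import *
np.set_printoptions(precision=0,suppress=True)
a=cv2.imread('pics/t31.png'); u0,v0=278,158
cv2.imwrite('pics/lev3.png',cv2.resize(a[v0:v0+28,u0:u0+36],None,fx=20,fy=20,interpolation=cv2.INTER_CUBIC))
G=np.array([.5834,.4385]); C=plane('top',[[298.6,176.7]],.1)[0][:2]; 
for C in (C,np.array([.4995,.295])):
  x=(G-C)/np.linalg.norm(G-C); y=np.array([-x[1],x[0]]); f=lambda P:(proj('top',P)-[u0,v0])*20+10
  print(C,np.arctan2(x[1],x[0]),f([[*C,.1]]),'pivot',f([[*(C+x*.036),.105]]))
  for s in (.22,0,-.15,-.22,-.3):
    T=C+x*(.036-.03*np.cos(s))-y*.03*np.sin(s); N=C+x*(.036-.018*np.cos(s))-y*.018*np.sin(s); print(s,f([[*T,.113],[*N,.105]]))
E
```

```text
[0. 0.] 1.0436356652537135 [[422. 384.]] pivot [[149. 219.]]
0.22 [[394. 286.]
 [298. 267.]]
0 [[370. 338.]
 [284. 298.]]
-0.15 [[347. 371.]
 [270. 317.]]
-0.22 [[335. 385.]
 [263. 325.]]
-0.3 [[319. 399.]
 [254. 334.]]
[0. 0.] 1.041725905892247 [[410. 380.]] pivot [[137. 215.]]
0.22 [[382. 282.]
 [287. 263.]]
0 [[358. 335.]
 [272. 294.]]
-0.15 [[335. 367.]
 [259. 313.]]
-0.22 [[323. 381.]
 [251. 321.]]
-0.3 [[307. 396.]
 [242. 330.]]
```

View pics/lev3.png

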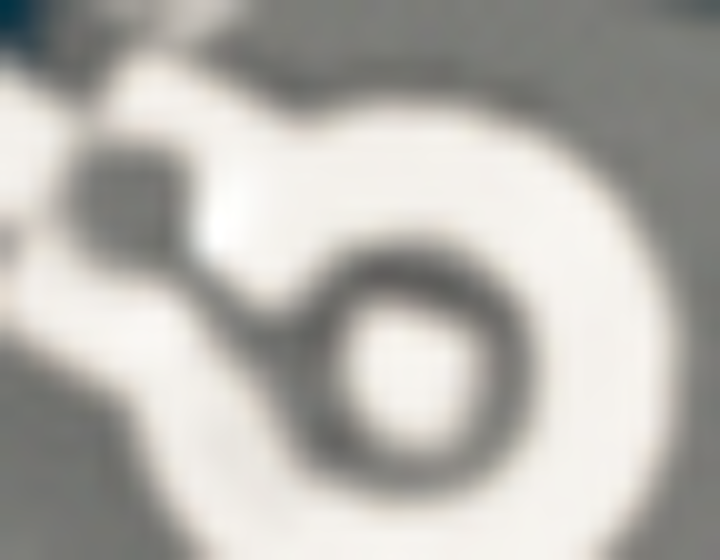

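```bash
python3 -c "
from h import *
print(bot.job_done())"
```

```text
the job is handed in; nothing more can be done
None
```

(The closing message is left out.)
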